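# Put the rollers and files away on a goldsmith's bench

## Task

Put the bench tools away: first lift the two white forming rollers out of the tray and lower the wide one over the thick post and the slim one over the thin post until each sits flat on the stand's plate and is let go; then stand every file that lies on the bench upright in the holes of the wooden rack, blade down and right to the bottom. Leave the other things on the bench where they are.

Things in the scene. Friction and masses are not known exactly. Their poses are not given: they have to be found in the camera images.
- file0: one of three like files, 2 or 3 present, lying flat with the blade roughly towards the robot. Wooden handle 95 long, 28 x 28 square, then a flat steel blade 85 long, 14 wide, 6 thick on the same axis; about 110 g. Origin: middle of the handle's underside as it lies (axis at z = 14); x runs from handle to blade tip (tip at x = 132.5), z up as it lies. Balance point x = 26 (sizes in mm)
- file0_tip (a point): tip of file0's blade, on the file's axis
- file1: one of three like files, 2 or 3 present, lying flat with the blade roughly towards the robot. Wooden handle 95 long, 28 x 28 square, then a flat steel blade 85 long, 14 wide, 6 thick on the same axis; about 110 g. Origin: middle of the handle's underside as it lies (axis at z = 14); x runs from handle to blade tip (tip at x = 132.5), z up as it lies. Balance point x = 26 (sizes in mm)
- file1_tip (a point): tip of file1's blade, on the file's axis
- file2: one of three like files, 2 or 3 present, lying flat with the blade roughly towards the robot. Wooden handle 95 long, 28 x 28 square, then a flat steel blade 85 long, 14 wide, 6 thick on the same axis; about 110 g. Origin: middle of the handle's underside as it lies (axis at z = 14); x runs from handle to blade tip (tip at x = 132.5), z up as it lies. Balance point x = 26 (sizes in mm)
- file2_tip (a point): tip of file2's blade, on the file's axis
- rack: fixed wooden file rack, a block 62 (x) by 214 (y) and 85 high, with three round holes of 22 diameter, 75 deep, in a row along its y, 75 apart, mouths chamfered by 4. Origin: centre of its underside. A standing file leaves its handle and 10 of blade above the block (sizes in mm)
- hole0 (a point): centre of the floor of rack hole 0 (10 above the bench; the mouth is 75 higher); its z is up; hole 0 is at the rack's -y end (mm)
- hole1 (a point): centre of the floor of rack hole 1 (10 above the bench; the mouth is 75 higher); its z is up; hole 0 is at the rack's -y end (mm)
- hole2 (a point): centre of the floor of rack hole 2 (10 above the bench; the mouth is 75 higher); its z is up; hole 0 is at the rack's -y end (mm)
- thick_post (a point): foot of the thick steel post (14 diameter) of the stand, on its axis at the plate's top face; z up along the post, x and y along the plate's; the stand is a fixed dark steel plate 90 (x) by 180 (y), 15 thick, with two vertical posts 97 high above the plate (last 10 tapered), 90 apart along y, the thick one at +y (mm)
- thin_post (a point): foot of the thin steel post (10 diameter) of the same stand, on its axis at the plate's top face; z up along the post (mm)
- tray: fixed open wooden tray, 115 (x) by 205 (y), walls 6 thick and 40 high; the rollers start in it, standing on its floor, about 96 apart. Origin: centre of its underside (sizes in mm)
- wide_roller: white plastic forming roller, the wider one: plain cylinder 60 in diameter, 70 high, with a 17 bore right through along its z; belongs on the thick post. Origin: on the axis at its lower end; z up. 160 g or so (sizes in mm)
- slim_roller: white plastic forming roller, the slimmer one: plain cylinder 46 in diameter, 70 high, with a 13 bore right through along its z; belongs on the thin post. Origin: on the axis at its lower end; z up. 160 g or so (sizes in mm)
- jar: bystander, to be left alone: amber glass jar, 64 diameter, 75 high; origin under its centre (sizes in mm)
- bench_block: bystander, to be left alone: steel bench block 75 x 75 x 50 high; origin under its centre (sizes in mm)
- bowl: bystander, to be left alone: brass bowl of findings, 110 across, 35 high; origin under its centre (sizes in mm)
- hammer: bystander, to be left alone: hammer lying on the bench, 210 long; origin on its underside (sizes in mm)
- dividers: bystander, to be left alone: steel dividers lying on the bench, 120 long, 12 high; origin at their joint, underside (sizes in mm)
- tin: bystander, to be left alone: round flat tin 56 diameter, 24 high; origin under its centre (sizes in mm)

How it is judged (in metres and radians):
On the way, in this order (a step that is already met when the one before it is completed fails the run):
1. both rollers sit flat on the stand's plate, each over its own post, let go (horizontal distance between wide_roller and thick_post below 0.004 m and z of wide_roller in the frame of thick_post below 0.003 m and angle between each of wide_roller, slim_roller's own z axis and vertical below 0.05 rad and linear speed of each of wide_roller, slim_roller below 0.03 m/s and horizontal distance between slim_roller and thin_post below 0.004 m and z of slim_roller in the frame of thin_post below 0.003 m and contact force between the fingers and wide_roller below 0.1 N and contact force between the fingers and slim_roller below 0.1 N), for 0.2 s.
2. every file present stands blade down in a hole of the rack, let go ((distance between file0_tip and hole0 below 0.016 m or distance between file0_tip and hole1 below 0.016 m or distance between file0_tip and hole2 below 0.016 m) and angle between each of file0, file1, file2's own x axis and vertical above 2.8 rad and linear speed of each of file0, file1, file2 below 0.03 m/s and (distance between file1_tip and hole0 below 0.016 m or distance between file1_tip and hole1 below 0.016 m or distance between file1_tip and hole2 below 0.016 m) and (distance between file2_tip and hole0 below 0.016 m or distance between file2_tip and hole1 below 0.016 m or distance between file2_tip and hole2 below 0.016 m) and contact force between the fingers and file0 below 0.1 N and contact force between the fingers and file1 below 0.1 N and contact force between the fingers and file2 below 0.1 N), for 0.2 s.
At the end, for the whole second after the job is handed in: Each roller on its own post, within 4 mm of its axis and 3 mm of the plate, tilt under 0.05 rad; each file present blade down, tip within 16 mm of the centre of a hole's floor, leaning under 0.34 rad; all at rest. Both rollers were on before the last file stood (horizontal distance between wide_roller and thick_post below 0.004 m and z of wide_roller in the frame of thick_post below 0.003 m and angle between each of wide_roller, slim_roller's own z axis and vertical below 0.05 rad and linear speed of each of wide_roller, slim_roller, file0, file1, file2 below 0.03 m/s and horizontal distance between slim_roller and thin_post below 0.004 m and z of slim_roller in the frame of thin_post below 0.003 m and (distance between file0_tip and hole0 below 0.016 m or distance between file0_tip and hole1 below 0.016 m or distance between file0_tip and hole2 below 0.016 m) and angle between each of file0, file1, file2's own x axis and vertical above 2.8 rad and (distance between file1_tip and hole0 below 0.016 m or distance between file1_tip and hole1 below 0.016 m or distance between file1_tip and hole2 below 0.016 m) and (distance between file2_tip and hole0 below 0.016 m or distance between file2_tip and hole1 below 0.016 m or distance between file2_tip and hole2 below 0.016 m)); the robot touches nothing.
It fails at once if a bystander (jar, bench block, bowl, hammer, dividers, tin) is moved by more than 40 mm (distance of any of jar, bench_block, bowl, hammer, dividers, tin from where it was at the start of the episode above 0.04 m).
Of file0, file1, file2 only 2 to 3 are there at a start; the rules pass over those that are not, and their reading is None.
At some moment in a run one of file0, file1, file2 may be knocked a few centimetres aside while the robot is not near it.
It also fails if it takes over 210 s, if anything falls off the work surface, if the arm or the gripper's body presses on something with over 40 N, if the wrist force passes 120 N, or if a joint passes its speed limit or range.

## Robot

A 6-joint arm with a two-finger parallel gripper is mounted at the origin on the work surface. World frame = base frame: x ahead of the robot, y to its left, z up, the work surface at z = 0. Lengths are in m, angles in degrees, forces in N, time in s.
With the tool pointing down it reaches from about 0.4 to 0.925 m from the base axis. Payload 12.5 kg.
Tool frame: the origin (TCP) lies between the finger pads; the fingertips stand 11 mm ahead of it and the grasp point (between the pads) lies 8 mm behind it (finger_overhang is the z of the fingertips in the tool frame, in m); z points along the fingers, y is the line along which they close (so a half turn about z gives the same grasp; the last joint's range is limited). The gripper opens to 95 mm and grips with 3 to 60 N. Pads are 20 mm wide; open, the fingers measure 119 mm over their backs; the gripper's body (75 mm by 180 mm) begins 59 mm behind the grasp point.
Start: joints at [57.662, 28.126, 89.318, -0, 62.55, -6.05], TCP at [0.277, 0.56, 0.226] pointing down, gripper open.
Joint ranges: [-177.58, 177.58], [-47.91, 125.51], [2.72, 160], [-65.01, 245.01], [3.68, 167.84], [-153.87, 153.87]. Speed limits (degrees/s): [127.2, 127.2, 159.86, 180, 180, 180].

## Interface

Orientations are given as a 3x3 rotation matrix whose columns are the frame's x, y, z axes.
In Python, from workcell import observe, camera, camera_params, finish_job, finger_overhang gives the robot as it stands.
- The arm moves only by the shell command python3 -m crank 'ROWS' [FORCE]. ROWS is JSON, a list of rows, each an object of numbers: "ax", "ay", "az": the turn, a rotation vector about the tool's x, y, z in degrees; "tx", "ty", "tz": the shift along the tool's x, y, z in units of 50 mm (1.0 is 50 mm); "claw": the gripper's target within -1 to 1 (fully open at 1, half-way at 0, shut at -1). In form: [{"ax": .., "ay": .., "az": .., "tx": .., "ty": .., "tz": .., "claw": ..}, ...]. A call has exactly 8 rows; each row is the pose to reach, as a shift and turn from the pose commanded when the call began, along the tool's axes at that moment; what a row does not reach only later rows make up. A row lasts 1/8 s, in which the tool goes at most 62.5 mm and 10.7 degrees, less where a joint would pass 70% of its speed; a pose out of reach is approached as far as the arm can. A call with a gripper value outside its range is refused whole. The fingers move at their own pace and stop on an object; FORCE is the grip in N (left out, the last holds). Time passes only in rows, so rows that repeat a pose let the fingers close, or fill a call up. It gives the time, the measured TCP pose, the force, the opening and the grip force at its end, in the units of the state.
- observe(): the state, without advancing time (a new reading comes with each control period).
- camera(name): name is "side" or "top" or "wrist"; returns (picture, depth): 400x640x3 uint8, red, green, blue; 400x640 float32, m along the optical axis (not along the pixel's ray), 0 where there is no reading.
- camera_params(name): a dict with "camera_matrix" (3x3 intrinsics, pixels), "rvec" (rotation vector, rad) and "tvec" (3), from world to camera coordinates, as OpenCV has them. Camera axes: x right, y down, z forward; pixel columns grow to the right and rows downward; lengths in m; the calibration is good to about 2 mm. The wrist camera is an equidistant fisheye: a pixel r from the principal point sees the ray r / f radians off the axis. A picture is of the moment at which its call begins: read the wrist's pose just before it. camera_params takes no time and is no camera call; for the wrist camera it gives the pose at the moment of the call.
- finish_job(): hands the job in; it is judged then, once.
The state is a dict: "clock": time; "q": joint angles; "qvel": joint speeds; "tau": joint torques, N m; "tcp_pos": TCP position; "ee_rot": TCP orientation; "contact_force": force on the tool from outside, world axes, zero at the start; "ft_torque": the same for the moment, N m; "opening": opening from 0.0 (shut) to 1.0 (fully open); "finger_force": force on a finger pad.
Only numpy, scipy, OpenCV 4.12 (cv2) and the standard library are available. Lean on these libraries where they do the work, as an engineer would, in place of code of your own. Each camera call takes 0.05 s, during which the arm holds its last target. There are 200 camera calls.

## Working session

There is one attempt and no reset: what is moved stays moved. The work goes in short steps, Python scripts to look and compute and a shell command to move; the robot and the scene stay as the last step left them, time stands still between calls to the robot, and variables do not carry over. Pictures are saved under pics/ and viewed, at most 14 in all, crops included, and the job is handed in when it is done.

```bash
mkdir -p pics; ls
python3 - <<'E'
from workcell import *
import cv2,numpy as np
print(observe()); 
for n in("top","side"):
    im,d=camera(n); cv2.imwrite(f"pics/{n}0.png",im[:,:,::-1]); np.savez(f"{n}0.npz",im=im,d=d)
    print(n,camera_params(n))
print(camera_params("wrist"),finger_overhang)
E
```

```text
pics
{'clock': 0.0, 'q': array([ 5.76632435e+01,  2.81635677e+01,  8.93518255e+01,  3.63671319e-04,
        6.25493168e+01, -6.05027307e+00]), 'qvel': array([ 0.08078778, -0.05925106,  0.06800944, -0.00367593,  0.03203091,
        0.04878356]), 'tau': array([-1.82614363e-03, -6.12641287e+01, -2.58174294e+01,  6.91438140e-02,
        4.83580597e-02, -9.28591339e-05]), 'tcp_pos': array([0.27663149, 0.56017146, 0.22505781]), 'ee_rot': array([[-8.96589595e-01,  4.42861974e-01, -6.08870417e-04],
       [ 4.42862375e-01,  8.96589099e-01, -9.51240844e-04],
       [ 1.24638181e-04, -1.12251844e-03, -9.99999362e-01]]), 'contact_force': array([-0.72299019,  0.12836844,  0.0608257 ]), 'ft_torque': array([-0.0220559 , -0.05551372,  0.00484669]), 'finger_force': 0.0, 'opening': 0.9956066832054421}
top {'camera_matrix': array([[463.19387347,   0.        , 310.81016069],
       [  0.        , 463.19387347, 203.87260138],
       [  0.        ,   0.        ,   1.        ]]), 'rvec': array([ 2.15765358, -2.17304391,  0.16341357]), 'tvec': array([0.00213417, 0.54210234, 1.16414356])}
side {'camera_matrix': array([[439.22529987,   0.        , 322.16221928],
       [  0.        , 439.22529987, 199.13386938],
       [  0.        ,   0.        ,   1.        ]]), 'rvec': array([ 2.27495092, -0.24388793,  0.12712677]), 'tvec': array([-0.5116356 ,  0.11570441,  1.03260904])}
{'camera_matrix': array([[309.70691629,   0.        , 316.69565266],
       [  0.        , 309.70691629, 198.52036465],
       [  0.        ,   0.        ,   1.        ]]), 'rvec': array([-2.46616599, -1.53219102, -0.20795191]), 'tvec': array([-0.62557673, -0.03031131,  0.3904532 ])} 0.011
```

View pics/top0.png

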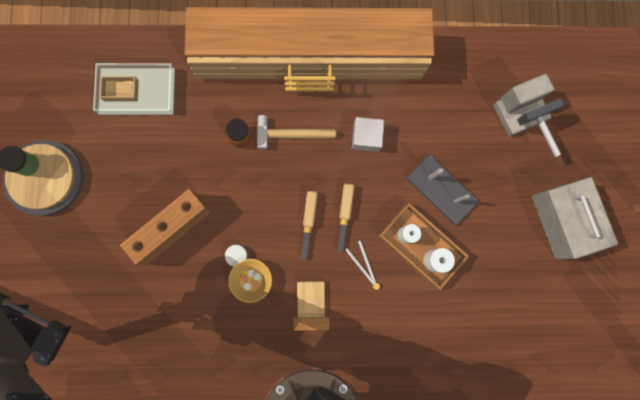

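View pics/side0.png

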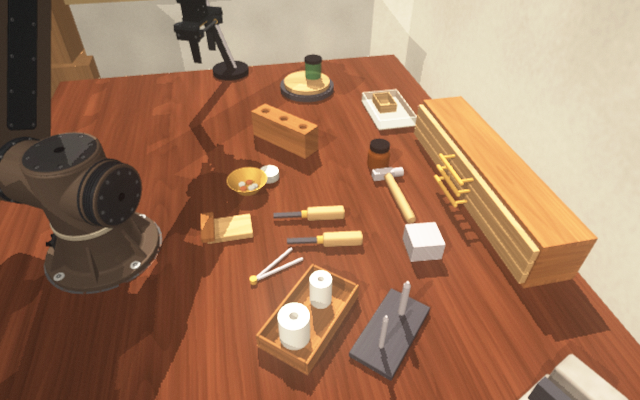

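The top view shows two files (about (308,225) and (345,217)). The rollers are at (411,234) slim and (442,260) wide, the stand is at (443,190), and the rack holes are at (138,246), (162,226) and (186,206). Next I'll measure these from depth.

```bash
cat > h.py <<'E'
import cv2,numpy as np
from workcell import *
def cam(n,im=None,d=None,p=None):
    p=p or camera_params(n)
    if im is None: im,d=camera(n)
    K=p["camera_matrix"];R=cv2.Rodrigues(p["rvec"])[0];t=p["tvec"]
    v,u=np.mgrid[:400,:640]; a=(u-K[0,2])/K[0,0]; b=(v-K[1,2])/K[1,1]
    if n=="wrist":
        r=np.hypot(a,b)+1e-9; k=np.tan(np.minimum(r,1.4))/r; a=a*k;b=b*k
    ray=np.stack([a,b,np.ones_like(a)],-1)
    W=(ray*d[...,None]-t)@R
    W[d<=0]=np.nan
    return im,W,-R.T@t,ray@R   # image, world pts, cam centre, ray dirs (world)
def hit(c,ray,u,v,z):  # ray through integer/subpixel pixel meets plane z
    r=cv2.remap(ray.astype(np.float32),np.float32([[u]]),np.float32([[v]]),1)[0,0]
    return c+r*(z-c[2])/r[2]
def err(target, yaw=None):
    s=observe(); R=s["ee_rot"]; d=R.T@(np.array(target)-s["tcp_pos"])/0.05
    print("clock",round(s["clock"],2),"tcp",s["tcp_pos"].round(4),"shift units",d.round(3))
E
python3 - <<'E'
from h import *
for n in("top","side"):
    z=np.load(n+"0.npz"); im,W,c,ray=cam(n,z["im"],z["d"])
    X,Y,Z=W[...,0],W[...,1],W[...,2]
    print(n,"cam",c.round(3))
    def reg(name,x0,x1,y0,y1,z0,z1):
        m=(X>x0)&(X<x1)&(Y>y0)&(Y<y1)&(Z>z0)&(Z<z1)
        P=W[m]; r=cv2.minAreaRect((P[:,:2]*1000).astype(np.float32))
        print(name,len(P),"rect",np.round(r[0],1),np.round(r[1],1),round(r[2],1),"z",np.round(np.percentile(P[:,2],[5,50,95]),4))
    if n=="top":
        for u,v in[(411,234),(442,260),(162,226),(308,210),(345,200),(443,190),(435,175),(463,199)]:
            print(u,v,W[v-1:v+2,u-1:u+2].reshape(-1,3).mean(0).round(4))
    np.save(n+"W.npy",W)
E
python3 - <<'E'
import cv2
i=cv2.imread("pics/top0.png")[150:300,280:480]; cv2.imwrite("pics/crop.png",cv2.resize(i,None,fx=4,fy=4,interpolation=cv2.INTER_CUBIC))
E
```

```text
top cam [0.389 0.026 1.224]
411 234 [ 0.4612 -0.2552  0.0529]
442 260 [ 0.395  -0.3324  0.0498]
162 226 [0.4863 0.3755 0.0468]
308 210 [0.527  0.0056 0.0276]
345 200 [ 0.5528 -0.0913  0.0269]
443 190 [ 0.5798 -0.354   0.0151]
435 175 [nan nan nan]
463 199 [ 0.5503 -0.3933  0.0517]
side cam [ 0.338 -0.797  0.769]
```

View pics/crop.png

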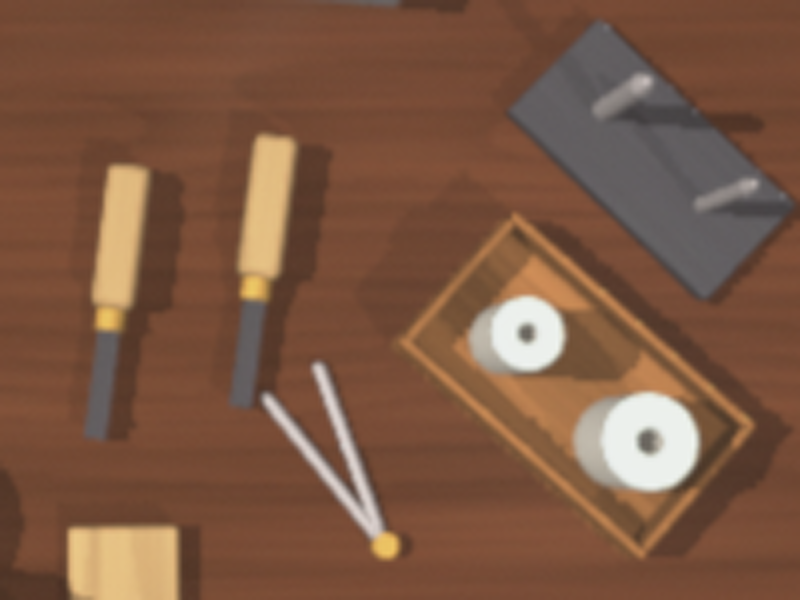

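The crop shows the thick post at upper left (foot (600,110), top (645,82)) and the thin post at right (foot (698,205), top (752,186)). The slim roller's bore is at (527,333) and the wide one's at (650,441). File A runs from handle end (128,167) to tip (96,437), and file B from (275,137) to (241,406).

Run:
```python
from h import *
z=np.load("top0.npz"); im,W,c,ray=cam("top",z["im"],z["d"])
f=lambda x,y,zz:hit(c,ray,280+(x+.5)/4-.5,150+(y+.5)/4-.5,zz).round(4)
for n,x,y,zz in[("slim",527,333,.076),("wide",650,441,.076),("thick foot",600,110,.015),("thick top",645,82,.11),("thin foot",699,205,.015),("thin top",752,186,.11),
 ("pl",600,20,.015),("pl",510,112,.015),("pl",705,300,.015),("pl",795,205,.015),("A end",128,167,.028),("A neck",112,306,.028),("A tip",96,437,.017),("B end",275,137,.028),("B neck",259,276,.028),("B tip",241,406,.017)]:
  print(n,f(x,y,zz))
for u,v in[(138,246),(162,226),(186,206)]: print("hole",hit(c,ray,u,v,.085).round(4))
s=observe();print(s["q"])
# z stats of rollers tops
for u,v in[(411,229),(443,254)]: print(W[v,u])
```

```text
slim [ 0.4625 -0.2507  0.076 ]
wide [ 0.3952 -0.3248  0.076 ]
thick foot [ 0.6148 -0.3197  0.015 ]
thick top [ 0.6144 -0.3212  0.11  ]
thin foot [ 0.5505 -0.3831  0.015 ]
thin top [ 0.5493 -0.3842  0.11  ]
pl [ 0.6761 -0.3222  0.015 ]
pl [ 0.6137 -0.2594  0.015 ]
pl [ 0.4874 -0.384   0.015 ]
pl [ 0.5502 -0.4472  0.015 ]
A end [ 0.5759 -0.0043  0.028 ]
A neck [0.485  0.0069 0.028 ]
A tip [0.4011 0.0177 0.017 ]
B end [ 0.5953 -0.1009  0.028 ]
B neck [ 0.5039 -0.0887  0.028 ]
B tip [ 0.4203 -0.0766  0.017 ]
hole [0.4348 0.4205 0.085 ]
hole [0.4831 0.3641 0.085 ]
hole [0.5321 0.307  0.085 ]
[ 5.76634539e+01  2.81618689e+01  8.93454463e+01 -6.24729083e-04
  6.25508503e+01 -6.05102823e+00]
[ 0.47211141 -0.24979841  0.07725005]
[ 0.40959402 -0.3276308   0.07586614]
```

```bash
cat >> h.py <<'E'
def go(x,y,z,yaw,R=None,p=None):   # tool-down move: print units; yaw = world angle of tool y
    s=observe(); R=s["ee_rot"]; p=s["tcp_pos"]; a=np.radians(yaw)
    Y=np.array([np.cos(a),np.sin(a),0]);Z=np.array([0,0,-1.]);T=np.stack([np.cross(Y,Z),Y,Z],1)
    pr(T,[x,y,z])
def pr(T,pos):
    s=observe(); R=s["ee_rot"]
    d=R.T@(np.array(pos)-s["tcp_pos"])/.05; w=np.degrees(cv2.Rodrigues(R.T@T)[0].ravel())
    print("t",s["clock"].__round__(2),"tcp",s["tcp_pos"].round(4),"y-yaw",np.degrees(np.arctan2(R[1,1],R[0,1])).round(2),"| shift",d.round(3),"rot",w.round(2),"F",s["contact_force"].round(1),"op",round(s["opening"],3))
E
python3 -c "
from h import *
go(.52,.08,.25,9)"
```

```text
t 0.1 tcp [0.2767 0.5602 0.2251] y-yaw 63.71 | shift [-8.617 -6.456 -0.492] rot [-6.000e-02  2.000e-02  5.471e+01] F [ 0.4 -0.5  0.3] op 0.999
```

```bash
python3 -m crank '[{"az":7,"tx":-1,"ty":-0.75,"tz":-0.05,"claw":1},{"az":14,"tx":-2,"ty":-1.5,"tz":-0.1,"claw":1},{"az":21,"tx":-3,"ty":-2.25,"tz":-0.2,"claw":1},{"az":28,"tx":-4.1,"ty":-3.1,"tz":-0.3,"claw":1},{"az":35,"tx":-5.2,"ty":-3.9,"tz":-0.4,"claw":1},{"az":42,"tx":-6.3,"ty":-4.7,"tz":-0.5,"claw":1},{"az":48,"tx":-7.4,"ty":-5.5,"tz":-0.5,"claw":1},{"az":54.7,"tx":-8.4,"ty":-6.3,"tz":-0.5,"claw":1}]' 25; python3 -c "
from h import *
go(.43,-.27,.25,-45)"
```

```text
t 0.1 tcp [0.2767 0.5602 0.2251] y-yaw 63.71 | shift [-10.103 -13.53   -0.485] rot [-4.0000e-02  5.0000e-02  1.0871e+02] F [ 0.4 -0.5  0.3] op 0.999invalid input
```

```bash
python3 -m crank '[{"ax":0,"ay":0,"az":7,"tx":-1,"ty":-0.75,"tz":-0.05,"claw":1},{"ax":0,"ay":0,"az":14,"tx":-2,"ty":-1.5,"tz":-0.1,"claw":1},{"ax":0,"ay":0,"az":21,"tx":-3,"ty":-2.25,"tz":-0.2,"claw":1},{"ax":0,"ay":0,"az":28,"tx":-4.1,"ty":-3.1,"tz":-0.3,"claw":1},{"ax":0,"ay":0,"az":35,"tx":-5.2,"ty":-3.9,"tz":-0.4,"claw":1},{"ax":0,"ay":0,"az":42,"tx":-6.3,"ty":-4.7,"tz":-0.5,"claw":1},{"ax":0,"ay":0,"az":48,"tx":-7.4,"ty":-5.5,"tz":-0.5,"claw":1},{"ax":0,"ay":0,"az":54.7,"tx":-8.4,"ty":-6.3,"tz":-0.5,"claw":1}]' 25; python3 -c "
from h import *
go(.43,-.27,.25,-45)"
```

```text
clock: 1.1
tcp_pos: [0.5033, 0.1133, 0.2506]
ee_rot: [[-0.153, 0.988, 0.0], [0.988, 0.153, 0.0], [0.0, 0.0, -1.0]]
contact_force: [0.5, 0.3, 0.2]
opening: 1.003
finger_force: 0.0
t 1.1 tcp [0.5033 0.1133 0.2506] y-yaw 8.8 | shift [-7.351 -2.621  0.01 ] rot [ 1.00e-02 -1.00e-02  5.38e+01] F [0.5 0.3 0.2] op 1.003
```

```bash
python3 -m crank '[{"ax":0,"ay":0,"az":9,"tx":-1.2,"ty":-0.4,"tz":0,"claw":1},{"ax":0,"ay":0,"az":18,"tx":-2.3,"ty":-0.8,"tz":0,"claw":1},{"ax":0,"ay":0,"az":27,"tx":-3.4,"ty":-1.2,"tz":0,"claw":1},{"ax":0,"ay":0,"az":36,"tx":-4.5,"ty":-1.6,"tz":0,"claw":1},{"ax":0,"ay":0,"az":45,"tx":-5.6,"ty":-2.1,"tz":0,"claw":1},{"ax":0,"ay":0,"az":53.8,"tx":-6.7,"ty":-2.5,"tz":0,"claw":1},{"ax":0,"ay":0,"az":53.8,"tx":-7,"ty":-2.6,"tz":0,"claw":0.8},{"ax":0,"ay":0,"az":53.8,"tx":-7,"ty":-2.6,"tz":0,"claw":0.8}]' 25
python3 - <<'E'
from h import *
im,W,c,ray=cam("wrist"); cv2.imwrite("pics/w1.png",im[:,:,::-1]); np.savez("w1.npz",im=im,W=W,c=c,ray=ray)
go(.395,-.325,.15,-45)
E
```

```text
clock: 2.1
tcp_pos: [0.4288, -0.251, 0.2501]
ee_rot: [[0.705, 0.71, -0.001], [0.71, -0.705, 0.001], [0.0, -0.001, -1.0]]
contact_force: [-0.4, 0.2, 0.6]
opening: 0.907
finger_force: 0.0
t 2.15 tcp [ 0.429  -0.2501  0.2502] y-yaw -44.74 | shift [-1.543  0.573  2.004] rot [-0.05 -0.01  0.26] F [-0.4  0.7  0.1] op 0.898
```

View pics/w1.png

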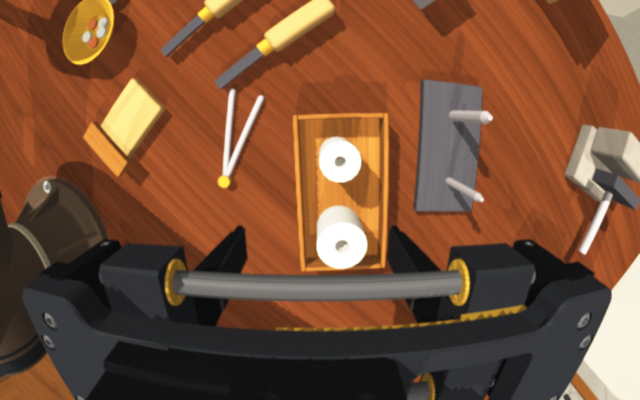

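The wrist view has the wide roller's bore at (342,246) and the slim's at (340,161). The post tops are at (488,117) thick and (480,197) thin.

Run:
```python
from h import *
z=np.load("w1.npz")
for n,u,v,h in[("wide",342,246,.076),("slim",340,161,.076),("thicktop",489,117,.112),("thin top",481,198,.112),("thickfoot",451,116,.015),("thinfoot",448,181,.015)]: print(n,hit(z["c"],z["ray"],u,v,h).round(4))
# fit roller top circles from depth
W=z["W"]
for n,x,y in[("wide",.395,-.325),("slim",.4625,-.2507)]:
    m=(np.hypot(W[...,0]-x,W[...,1]-y)<.045)&(W[...,2]>.07)&(W[...,2]<.085)
    P=W[m]; (cx,cy),r=cv2.minEnclosingCircle((P[:,:2]*1000).astype(np.float32)); print(n,cx,cy,r,np.median(P[:,2]))
```

```text
wide [ 0.3976 -0.3244  0.076 ]
slim [ 0.4651 -0.2501  0.076 ]
thicktop [ 0.616  -0.3198  0.112 ]
thin top [ 0.5529 -0.3819  0.112 ]
thickfoot [ 0.6136 -0.3196  0.015 ]
thinfoot [ 0.5519 -0.3843  0.015 ]
wide 397.1495666503906 -324.3767395019531 30.35426902770996 0.07537670783468534
slim 464.7613525390625 -250.8275909423828 23.18975830078125 0.0754120691008037
```

```bash
python3 -c "
from h import *
go(.397,-.3245,.15,-45)"; python3 -m crank '[{"ax":0,"ay":0,"az":0.3,"tx":-0.7,"ty":0.3,"tz":0.5,"claw":0.8},{"ax":0,"ay":0,"az":0.3,"tx":-1.4,"ty":0.53,"tz":1,"claw":0.8},{"ax":0,"ay":0,"az":0.3,"tx":-1.53,"ty":0.53,"tz":1.5,"claw":0.8},{"ax":0,"ay":0,"az":0.3,"tx":-1.53,"ty":0.53,"tz":2,"claw":0.8},{"ax":0,"ay":0,"az":0.3,"tx":-1.53,"ty":0.53,"tz":2,"claw":0.8},{"ax":0,"ay":0,"az":0.3,"tx":-1.53,"ty":0.53,"tz":2,"claw":0.8},{"ax":0,"ay":0,"az":0.3,"tx":-1.53,"ty":0.53,"tz":2,"claw":0.8},{"ax":0,"ay":0,"az":0.3,"tx":-1.53,"ty":0.53,"tz":2,"claw":0.8}]' 25;python3 -c "
from h import *
go(.397,-.3245,.054,-45)"
```

```text
t 2.15 tcp [ 0.429  -0.2501  0.2502] y-yaw -44.74 | shift [-1.508  0.594  2.004] rot [-0.05 -0.01  0.26] F [-0.4  0.7  0.1] op 0.898
clock: 3.15
tcp_pos: [0.3943, -0.3238, 0.1512]
ee_rot: [[0.708, 0.706, 0.001], [0.706, -0.708, -0.001], [0.0, 0.001, -1.0]]
contact_force: [0.4, 0.8, -0.4]
opening: 0.898
finger_force: 0.0
t 3.15 tcp [ 0.3943 -0.3238  0.1512] y-yaw -45.06 | shift [0.028 0.047 1.944] rot [ 0.07 -0.   -0.06] F [ 0.4  0.8 -0.4] op 0.898
```

```bash
python3 -m crank '[{"ax":0,"ay":0,"az":0,"tx":0.03,"ty":0.04,"tz":0.6,"claw":0.8},{"ax":0,"ay":0,"az":0,"tx":0.03,"ty":0.04,"tz":1.2,"claw":0.8},{"ax":0,"ay":0,"az":0,"tx":0.03,"ty":0.04,"tz":1.7,"claw":0.8},{"ax":0,"ay":0,"az":0,"tx":0.03,"ty":0.04,"tz":1.95,"claw":0.8},{"ax":0,"ay":0,"az":0,"tx":0.03,"ty":0.04,"tz":1.95,"claw":0.8},{"ax":0,"ay":0,"az":0,"tx":0.03,"ty":0.04,"tz":1.95,"claw":0.4},{"ax":0,"ay":0,"az":0,"tx":0.03,"ty":0.04,"tz":1.95,"claw":0.1},{"ax":0,"ay":0,"az":0,"tx":0.03,"ty":0.04,"tz":1.95,"claw":0.1}]' 25
python3 -m crank '[{"ax":0,"ay":0,"az":0,"tx":0,"ty":0,"tz":0,"claw":0.1},{"ax":0,"ay":0,"az":0,"tx":0,"ty":0,"tz":0,"claw":0.1},{"ax":0,"ay":0,"az":0,"tx":0,"ty":0,"tz":-0.4,"claw":0.1},{"ax":0,"ay":0,"az":0,"tx":0,"ty":0,"tz":-0.8,"claw":0.1},{"ax":0,"ay":0,"az":0,"tx":0,"ty":0,"tz":-1.5,"claw":0.1},{"ax":0,"ay":0,"az":0,"tx":0,"ty":0,"tz":-2.2,"claw":0.1},{"ax":0,"ay":0,"az":0,"tx":0,"ty":0,"tz":-2.7,"claw":0.1},{"ax":0,"ay":0,"az":0,"tx":0,"ty":0,"tz":-2.7,"claw":0.1}]' 25
python3 -c "
from h import *
go(.615,-.3205,.185,-45)"
```

```text
clock: 4.15
tcp_pos: [0.3966, -0.3243, 0.0535]
ee_rot: [[0.708, 0.706, 0.001], [0.706, -0.708, -0.001], [0.0, 0.001, -1.0]]
contact_force: [1.7, -1.8, 1.4]
opening: 0.641
finger_force: 1.1
clock: 5.15
tcp_pos: [0.3968, -0.3244, 0.1892]
ee_rot: [[0.708, 0.706, 0.002], [0.706, -0.708, -0.002], [0.0, 0.003, -1.0]]
contact_force: [-0.2, 1.0, -2.6]
opening: 0.619
finger_force: 25.0
t 5.15 tcp [ 0.3968 -0.3244  0.1892] y-yaw -45.08 | shift [3.147 3.026 0.092] rot [ 0.17 -0.   -0.08] F [-0.2  1.  -2.6] op 0.619
```

```bash
python3 -m crank '[{"ax":0,"ay":0,"az":0,"tx":0.6,"ty":0.8,"tz":0,"claw":0.1},{"ax":0,"ay":0,"az":0,"tx":1.2,"ty":1.7,"tz":0,"claw":0.1},{"ax":0,"ay":0,"az":0,"tx":1.7,"ty":2.5,"tz":0,"claw":0.1},{"ax":0,"ay":0,"az":0,"tx":1.95,"ty":3.03,"tz":0.1,"claw":0.1},{"ax":0,"ay":0,"az":0,"tx":1.95,"ty":3.03,"tz":0.1,"claw":0.1},{"ax":0,"ay":0,"az":0,"tx":1.95,"ty":3.03,"tz":0.1,"claw":0.1},{"ax":0,"ay":0,"az":0,"tx":1.95,"ty":3.03,"tz":0.1,"claw":0.1},{"ax":0,"ay":0,"az":0,"tx":1.95,"ty":3.03,"tz":0.1,"claw":0.1}]' 25
python3 - <<'E'
from h import *
im,W,c,ray=cam("wrist"); cv2.imwrite("pics/w2.png",cv2.resize(im[70:320,200:440,::-1],None,fx=2.4,fy=2.4,interpolation=cv2.INTER_CUBIC)); s=observe(); np.savez("w2.npz",im=im,W=W,c=c,ray=ray,R=s["ee_rot"],p=s["tcp_pos"])
go(.615,-.3205,.175,-45); print(s["ee_rot"].T@(c-s["tcp_pos"]))
E
```

```text
clock: 6.15
tcp_pos: [0.572, -0.3626, 0.1834]
ee_rot: [[0.708, 0.706, 0.0], [0.706, -0.708, -0.0], [0.0, 0.0, -1.0]]
contact_force: [-0.4, 0.9, -1.1]
opening: 0.624
finger_force: 25.0
t 6.2 tcp [ 0.5721 -0.3626  0.1834] y-yaw -45.11 | shift [1.203 0.009 0.168] rot [ 0.02 -0.01 -0.11] F [ 0.3 -0.3 -1.2] op 0.626
[ 0.0764089  -0.00021187 -0.15853218]
```

View pics/w2.png

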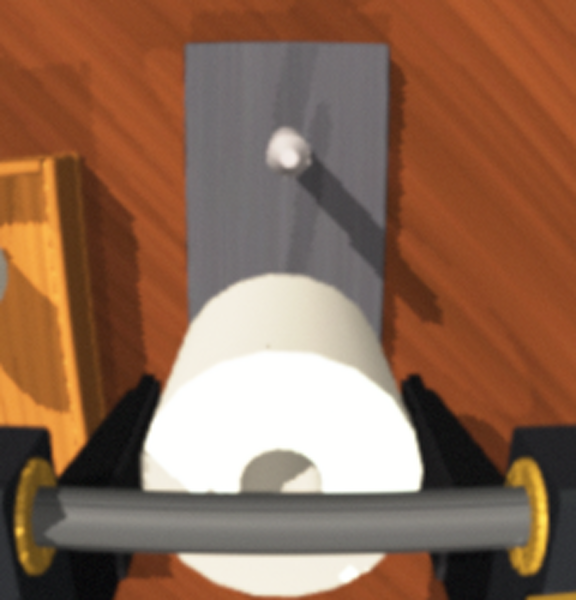

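The post top is at crop (289,157). The roller's top face spans x 144–423 and y 350–595, partly hidden by the gripper's bar.

```bash
cat >> h.py <<'E'
def tool_xy(P,R,p): return (R.T@(np.asarray(P)-p))*1000
E
python3 - <<'E'
from h import *
z=np.load("w2.npz");R,p,c,ray,W=[z[k] for k in("R","p","c","ray","W")]
px=lambda x,y:(200+(x+.5)/2.4-.5,70+(y+.5)/2.4-.5)
zt=p[2]+.022
print("post top",tool_xy(hit(c,ray,*px(289,157),.112),R,p).round(2),hit(c,ray,*px(289,157),.112).round(4))
for q in[(144,472),(423,472),(284,350),(284,595),(241,485),(322,485),(282,449)]: print(q,tool_xy(hit(c,ray,*px(*q),zt),R,p).round(2))
m=np.abs(W[...,2]-zt)<.006
T=(W[m]-p)@R*1000; k=(np.hypot(T[:,0],T[:,1])<45); T=T[k]; print(len(T),T.min(0).round(1),T.max(0).round(1),np.median(T[:,2]))
# least squares: circle radius 30 with boundary = convex hull
h=cv2.convexHull(T[:,:2].astype(np.float32))[:,0]; print(cv2.minEnclosingCircle(T[:,:2].astype(np.float32)))
E
```

```text
post top [61.11  2.33 71.39] [ 0.617  -0.3212  0.112 ]
(144, 472) [  3.12 -28.82 -22.01]
(423, 472) [  3.05  29.56 -21.99]
(284, 350) [ 30.24   0.4  -22.  ]
(284, 595) [-28.62   0.49 -22.  ]
(241, 485) [  0.42  -8.52 -22.  ]
(322, 485) [  0.4    8.37 -22.  ]
(282, 449) [  8.89   0.03 -22.  ]
6870 [-29.6 -39.5 -28. ] [ 30.2  38.7 -16. ] -21.790611230222943
((9.505992889404297, -0.3655741810798645), 39.203651428222656)
```

```bash
python3 -m crank '[{"ax":0,"ay":0,"az":0,"tx":0.6,"ty":0.03,"tz":0,"claw":0.1},{"ax":0,"ay":0,"az":0,"tx":1.21,"ty":0.03,"tz":0,"claw":0.1},{"ax":0,"ay":0,"az":0,"tx":1.21,"ty":0.03,"tz":0.2,"claw":0.1},{"ax":0,"ay":0,"az":0,"tx":1.21,"ty":0.03,"tz":0.35,"claw":0.1},{"ax":0,"ay":0,"az":0,"tx":1.21,"ty":0.03,"tz":0.45,"claw":0.1},{"ax":0,"ay":0,"az":0,"tx":1.21,"ty":0.03,"tz":0.55,"claw":0.1},{"ax":0,"ay":0,"az":0,"tx":1.21,"ty":0.03,"tz":0.6,"claw":0.1},{"ax":0,"ay":0,"az":0,"tx":1.21,"ty":0.03,"tz":0.6,"claw":0.1}]' 25
python3 -c "
from h import *
go(.6158,-.3205,.0675,-45);print(observe()['ft_torque'])"
```

```text
clock: 7.2
tcp_pos: [0.6162, -0.3211, 0.1529]
ee_rot: [[0.708, 0.706, -0.0], [0.706, -0.708, 0.0], [0.0, -0.0, -1.0]]
contact_force: [0.5, 0.1, -1.3]
opening: 0.625
finger_force: 25.0
t 7.2 tcp [ 0.6162 -0.3211  0.1529] y-yaw -45.1 | shift [ 0.002 -0.014  1.708] rot [-0.01 -0.   -0.1 ] F [ 0.5  0.1 -1.3] op 0.625
[-0.05176041  0.11076652  0.04635007]
```

```bash
python3 -m crank '[{"ax":0,"ay":0,"az":0,"tx":0,"ty":0,"tz":0.05,"claw":0.1},{"ax":0,"ay":0,"az":0,"tx":0,"ty":0,"tz":0.1,"claw":0.1},{"ax":0,"ay":0,"az":0,"tx":0,"ty":0,"tz":0.15,"claw":0.1},{"ax":0,"ay":0,"az":0,"tx":0,"ty":0,"tz":0.2,"claw":0.1},{"ax":0,"ay":0,"az":0,"tx":0,"ty":0,"tz":0.25,"claw":0.1},{"ax":0,"ay":0,"az":0,"tx":0,"ty":0,"tz":0.3,"claw":0.1},{"ax":0,"ay":0,"az":0,"tx":0,"ty":0,"tz":0.35,"claw":0.1},{"ax":0,"ay":0,"az":0,"tx":0,"ty":0,"tz":0.4,"claw":0.1}]' 25
python3 -c "
from h import *
go(.6158,-.3205,.0675,-45);print(observe()['ft_torque'])"
```

```text
clock: 8.2
tcp_pos: [0.6164, -0.3209, 0.1329]
ee_rot: [[0.708, 0.706, 0.0], [0.706, -0.708, 0.0], [0.0, 0.0, -1.0]]
contact_force: [0.5, 0.1, -1.5]
opening: 0.625
finger_force: 25.0
t 8.2 tcp [ 0.6164 -0.3209  0.1329] y-yaw -45.09 | shift [-0.002 -0.014  1.307] rot [ 0.   -0.01 -0.09] F [ 0.5  0.1 -1.5] op 0.625
[-0.08684554  0.15365768  0.02091781]
```

```bash
python3 -m crank '[{"ax":0,"ay":0,"az":0,"tx":0,"ty":0,"tz":0.25,"claw":0.1},{"ax":0,"ay":0,"az":0,"tx":0,"ty":0,"tz":0.5,"claw":0.1},{"ax":0,"ay":0,"az":0,"tx":0,"ty":0,"tz":0.75,"claw":0.1},{"ax":0,"ay":0,"az":0,"tx":0,"ty":0,"tz":1,"claw":0.1},{"ax":0,"ay":0,"az":0,"tx":0,"ty":0,"tz":1.2,"claw":0.1},{"ax":0,"ay":0,"az":0,"tx":0,"ty":0,"tz":1.3,"claw":0.1},{"ax":0,"ay":0,"az":0,"tx":0,"ty":0,"tz":1.35,"claw":0.1},{"ax":0,"ay":0,"az":0,"tx":0,"ty":0,"tz":1.36,"claw":0.1}]' 25
python3 -c "
from h import *
go(.6158,-.3205,.063,-45);print(observe()['ft_torque'])"
```

```text
clock: 9.2
tcp_pos: [0.6165, -0.321, 0.0652]
ee_rot: [[0.708, 0.706, 0.0], [0.706, -0.708, -0.0], [0.0, 0.0, -1.0]]
contact_force: [-1.2, -0.5, -2.2]
opening: 0.623
finger_force: 25.0
t 9.2 tcp [ 0.6165 -0.321   0.0652] y-yaw -45.09 | shift [-0.003 -0.016  0.043] rot [ 0.02 -0.01 -0.09] F [-1.2 -0.5 -2.2] op 0.623
[-0.05219712  0.07742523 -0.0022298 ]
```

```bash
python3 -m crank '[{"ax":0,"ay":0,"az":0,"tx":0,"ty":0,"tz":0.03,"claw":0.1},{"ax":0,"ay":0,"az":0,"tx":0,"ty":0,"tz":0.03,"claw":0.3},{"ax":0,"ay":0,"az":0,"tx":0,"ty":0,"tz":0.03,"claw":0.7},{"ax":0,"ay":0,"az":0,"tx":0,"ty":0,"tz":0.03,"claw":0.8},{"ax":0,"ay":0,"az":0,"tx":0,"ty":0,"tz":0.03,"claw":0.8},{"ax":0,"ay":0,"az":0,"tx":0,"ty":0,"tz":-0.6,"claw":0.8},{"ax":0,"ay":0,"az":0,"tx":0,"ty":0,"tz":-1.5,"claw":0.8},{"ax":0,"ay":0,"az":0,"tx":0,"ty":0,"tz":-2.4,"claw":0.8}]' 25
python3 -c "
from h import *
go(.464,-.2506,.19,-45)"
```

```text
clock: 10.2
tcp_pos: [0.6162, -0.3208, 0.1862]
ee_rot: [[0.708, 0.706, -0.0], [0.706, -0.708, 0.0], [0.0, -0.0, -1.0]]
contact_force: [-0.4, 0.2, -0.5]
opening: 0.898
finger_force: 0.0
t 10.2 tcp [ 0.6162 -0.3208  0.1862] y-yaw -45.09 | shift [-1.164 -3.144 -0.074] rot [-0.03 -0.   -0.09] F [-0.4  0.2 -0.5] op 0.898
```

```bash
python3 -m crank '[{"ax":0,"ay":0,"az":0,"tx":-0.4,"ty":-1,"tz":-0.05,"claw":0.8},{"ax":0,"ay":0,"az":0,"tx":-0.8,"ty":-2,"tz":-0.05,"claw":0.8},{"ax":0,"ay":0,"az":0,"tx":-1.15,"ty":-3,"tz":-0.05,"claw":0.8},{"ax":0,"ay":0,"az":0,"tx":-1.15,"ty":-3.13,"tz":-0.05,"claw":0.7},{"ax":0,"ay":0,"az":0,"tx":-1.15,"ty":-3.13,"tz":0,"claw":0.7},{"ax":0,"ay":0,"az":0,"tx":-1.15,"ty":-3.13,"tz":0.5,"claw":0.7},{"ax":0,"ay":0,"az":0,"tx":-1.15,"ty":-3.13,"tz":1,"claw":0.7},{"ax":0,"ay":0,"az":0,"tx":-1.15,"ty":-3.13,"tz":1,"claw":0.7}]' 25
python3 -c "
from h import *
go(.4648,-.2504,.0535,-45)"
```

```text
clock: 11.2
tcp_pos: [0.4655, -0.2508, 0.1334]
ee_rot: [[0.708, 0.706, -0.002], [0.706, -0.708, 0.002], [-0.0, -0.003, -1.0]]
contact_force: [-0.1, -0.4, -0.5]
opening: 0.848
finger_force: 0.0
t 11.2 tcp [ 0.4655 -0.2508  0.1334] y-yaw -45.08 | shift [-0.003 -0.011  1.597] rot [-0.16  0.02 -0.08] F [-0.1 -0.4 -0.5] op 0.848
```

```bash
python3 -m crank '[{"ax":0,"ay":0,"az":0,"tx":0,"ty":0,"tz":0.6,"claw":0.7},{"ax":0,"ay":0,"az":0,"tx":0,"ty":0,"tz":1.2,"claw":0.7},{"ax":0,"ay":0,"az":0,"tx":0,"ty":0,"tz":1.6,"claw":0.7},{"ax":0,"ay":0,"az":0,"tx":0,"ty":0,"tz":1.6,"claw":0.7},{"ax":0,"ay":0,"az":0,"tx":0,"ty":0,"tz":1.6,"claw":0.3},{"ax":0,"ay":0,"az":0,"tx":0,"ty":0,"tz":1.6,"claw":-0.2},{"ax":0,"ay":0,"az":0,"tx":0,"ty":0,"tz":1.6,"claw":-0.2},{"ax":0,"ay":0,"az":0,"tx":0,"ty":0,"tz":1.6,"claw":-0.2}]' 25
python3 -m crank '[{"ax":0,"ay":0,"az":0,"tx":0,"ty":0,"tz":0,"claw":-0.2},{"ax":0,"ay":0,"az":0,"tx":0,"ty":0,"tz":0,"claw":-0.2},{"ax":0,"ay":0,"az":0,"tx":0,"ty":0,"tz":-0.4,"claw":-0.2},{"ax":0,"ay":0,"az":0,"tx":0,"ty":0,"tz":-1,"claw":-0.2},{"ax":0,"ay":0,"az":0,"tx":0,"ty":0,"tz":-1.7,"claw":-0.2},{"ax":0,"ay":0,"az":0,"tx":0,"ty":0,"tz":-2.4,"claw":-0.2},{"ax":0,"ay":0,"az":0,"tx":0,"ty":0,"tz":-2.7,"claw":-0.2},{"ax":0,"ay":0,"az":0,"tx":0,"ty":0,"tz":-2.7,"claw":-0.2}]' 25
python3 -c "
from h import *
go(.5515,-.3832,.185,-45)"
```

```text
clock: 12.2
tcp_pos: [0.4652, -0.2507, 0.0554]
ee_rot: [[0.708, 0.706, 0.0], [0.706, -0.708, -0.0], [0.0, 0.0, -1.0]]
contact_force: [-1.7, 0.4, 2.1]
opening: 0.484
finger_force: 1.2
clock: 13.2
tcp_pos: [0.4652, -0.2507, 0.1901]
ee_rot: [[0.708, 0.706, 0.001], [0.706, -0.708, -0.0], [0.0, 0.001, -1.0]]
contact_force: [-0.7, 0.3, -1.3]
opening: 0.478
finger_force: 25.0
t 13.2 tcp [ 0.4652 -0.2507  0.1901] y-yaw -45.09 | shift [-0.648  3.095  0.104] rot [ 0.05 -0.01 -0.09] F [-0.7  0.3 -1.3] op 0.478
```

```bash
python3 -m crank '[{"ax":0,"ay":0,"az":0,"tx":-0.6,"ty":0.9,"tz":0,"claw":-0.2},{"ax":0,"ay":0,"az":0,"tx":-1.2,"ty":1.8,"tz":0,"claw":-0.2},{"ax":0,"ay":0,"az":0,"tx":-1.7,"ty":2.7,"tz":0,"claw":-0.2},{"ax":0,"ay":0,"az":0,"tx":-1.85,"ty":3.09,"tz":0.1,"claw":-0.2},{"ax":0,"ay":0,"az":0,"tx":-1.85,"ty":3.09,"tz":0.1,"claw":-0.2},{"ax":0,"ay":0,"az":0,"tx":-1.85,"ty":3.09,"tz":0.1,"claw":-0.2},{"ax":0,"ay":0,"az":0,"tx":-1.85,"ty":3.09,"tz":0.1,"claw":-0.2},{"ax":0,"ay":0,"az":0,"tx":-1.85,"ty":3.09,"tz":0.1,"claw":-0.2}]' 25
python3 - <<'E'
from h import *
im,W,c,ray=cam("wrist"); cv2.imwrite("pics/w3.png",cv2.resize(im[70:320,200:440,::-1],None,fx=2.4,fy=2.4,interpolation=cv2.INTER_CUBIC)); s=observe(); np.savez("w3.npz",im=im,W=W,c=c,ray=ray,R=s["ee_rot"],p=s["tcp_pos"])
go(.5515,-.3832,.175,-45)
E
```

```text
clock: 14.2
tcp_pos: [0.5088, -0.4248, 0.1854]
ee_rot: [[0.708, 0.706, 0.0], [0.706, -0.708, -0.0], [0.0, 0.0, -1.0]]
contact_force: [-0.7, -0.1, -1.6]
opening: 0.477
finger_force: 25.0
t 14.25 tcp [ 0.5088 -0.4249  0.1854] y-yaw -45.06 | shift [1.194 0.013 0.208] rot [ 0.02 -0.01 -0.06] F [-0.   0.1 -1.5] op 0.479
```

View pics/w3.png

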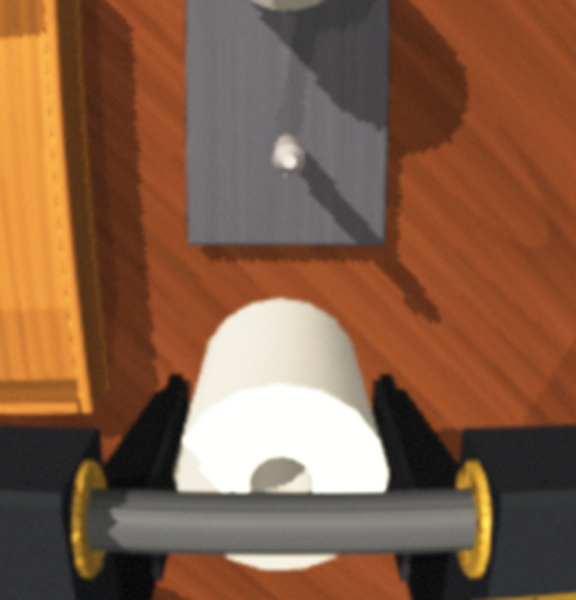

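The thin post's top is at (290,158). The slim roller's top face spans x 176–389 and y 383–570.

Run:
```python
from h import *
z=np.load("w3.npz");R,p,c,ray,W=[z[k] for k in("R","p","c","ray","W")]
px=lambda x,y:(200+(x+.5)/2.4-.5,70+(y+.5)/2.4-.5)
zt=p[2]+.020
print("post top",tool_xy(hit(c,ray,*px(290,158),.112),R,p).round(2),hit(c,ray,*px(290,158),.112).round(4))
for q in[(176,475),(389,475),(282,383),(282,570),(251,485),(312,485),(282,457)]: print(q,tool_xy(hit(c,ray,*px(*q),zt),R,p).round(2))
```

```text
post top [60.79  2.66 73.39] [ 0.5537 -0.3839  0.112 ]
(176, 475) [  1.62 -22.38 -20.01]
(389, 475) [  1.58  22.68 -19.99]
(282, 383) [ 22.72   0.03 -20.  ]
(282, 570) [-22.81   0.06 -20.  ]
(251, 485) [ -0.56  -6.52 -20.  ]
(312, 485) [ -0.57   6.39 -20.  ]
(282, 457) [  6.15   0.04 -20.  ]
```

```bash
python3 -m crank '[{"ax":0,"ay":0,"az":0,"tx":0.6,"ty":0.044,"tz":0,"claw":-0.2},{"ax":0,"ay":0,"az":0,"tx":1.21,"ty":0.044,"tz":0,"claw":-0.2},{"ax":0,"ay":0,"az":0,"tx":1.21,"ty":0.044,"tz":0.2,"claw":-0.2},{"ax":0,"ay":0,"az":0,"tx":1.21,"ty":0.044,"tz":0.35,"claw":-0.2},{"ax":0,"ay":0,"az":0,"tx":1.21,"ty":0.044,"tz":0.45,"claw":-0.2},{"ax":0,"ay":0,"az":0,"tx":1.21,"ty":0.044,"tz":0.52,"claw":-0.2},{"ax":0,"ay":0,"az":0,"tx":1.21,"ty":0.044,"tz":0.58,"claw":-0.2},{"ax":0,"ay":0,"az":0,"tx":1.21,"ty":0.044,"tz":0.64,"claw":-0.2}]' 25
python3 -c "
from h import *
go(.5528,-.3840,.065,-45);print(observe()['ft_torque'])"
```

```text
clock: 15.25
tcp_pos: [0.5531, -0.3844, 0.1529]
ee_rot: [[0.708, 0.706, 0.0], [0.706, -0.708, -0.0], [0.0, 0.0, -1.0]]
contact_force: [0.2, 0.2, -1.4]
opening: 0.479
finger_force: 25.0
t 15.25 tcp [ 0.5531 -0.3844  0.1529] y-yaw -45.1 | shift [ 0.002 -0.01   1.758] rot [ 0.01 -0.01 -0.1 ] F [ 0.2  0.2 -1.4] op 0.479
[-0.04445042  0.08842691  0.01680014]
```

```bash
python3 -m crank '[{"ax":0,"ay":0,"az":0,"tx":0,"ty":0,"tz":0.05,"claw":-0.2},{"ax":0,"ay":0,"az":0,"tx":0,"ty":0,"tz":0.1,"claw":-0.2},{"ax":0,"ay":0,"az":0,"tx":0,"ty":0,"tz":0.15,"claw":-0.2},{"ax":0,"ay":0,"az":0,"tx":0,"ty":0,"tz":0.2,"claw":-0.2},{"ax":0,"ay":0,"az":0,"tx":0,"ty":0,"tz":0.25,"claw":-0.2},{"ax":0,"ay":0,"az":0,"tx":0,"ty":0,"tz":0.3,"claw":-0.2},{"ax":0,"ay":0,"az":0,"tx":0,"ty":0,"tz":0.35,"claw":-0.2},{"ax":0,"ay":0,"az":0,"tx":0,"ty":0,"tz":0.4,"claw":-0.2}]' 25
python3 -c "
from h import *
go(.5528,-.3840,.065,-45);print(observe()['ft_torque'])"
```

```text
clock: 16.25
tcp_pos: [0.5531, -0.3843, 0.1328]
ee_rot: [[0.708, 0.706, 0.0], [0.706, -0.708, 0.0], [0.0, -0.0, -1.0]]
contact_force: [0.3, 0.4, -1.3]
opening: 0.478
finger_force: 25.0
t 16.25 tcp [ 0.5531 -0.3843  0.1328] y-yaw -45.09 | shift [-1.000e-03 -8.000e-03  1.357e+00] rot [-0.   -0.   -0.09] F [ 0.3  0.4 -1.3] op 0.478
[-0.08415823  0.11662411 -0.03334413]
```

```bash
python3 -m crank '[{"ax":0,"ay":0,"az":0,"tx":0,"ty":0,"tz":0.25,"claw":-0.2},{"ax":0,"ay":0,"az":0,"tx":0,"ty":0,"tz":0.5,"claw":-0.2},{"ax":0,"ay":0,"az":0,"tx":0,"ty":0,"tz":0.75,"claw":-0.2},{"ax":0,"ay":0,"az":0,"tx":0,"ty":0,"tz":1,"claw":-0.2},{"ax":0,"ay":0,"az":0,"tx":0,"ty":0,"tz":1.2,"claw":-0.2},{"ax":0,"ay":0,"az":0,"tx":0,"ty":0,"tz":1.28,"claw":-0.2},{"ax":0,"ay":0,"az":0,"tx":0,"ty":0,"tz":1.32,"claw":-0.2},{"ax":0,"ay":0,"az":0,"tx":0,"ty":0,"tz":1.34,"claw":-0.2}]' 25
python3 -m crank '[{"ax":0,"ay":0,"az":0,"tx":0,"ty":0,"tz":0,"claw":-0.2},{"ax":0,"ay":0,"az":0,"tx":0,"ty":0,"tz":0,"claw":0.1},{"ax":0,"ay":0,"az":0,"tx":0,"ty":0,"tz":0,"claw":0.4},{"ax":0,"ay":0,"az":0,"tx":0,"ty":0,"tz":0,"claw":0.6},{"ax":0,"ay":0,"az":0,"tx":0,"ty":0,"tz":0,"claw":0.6},{"ax":0,"ay":0,"az":0,"tx":0,"ty":0,"tz":-0.6,"claw":0.6},{"ax":0,"ay":0,"az":0,"tx":0,"ty":0,"tz":-1.6,"claw":0.6},{"ax":0,"ay":0,"az":0,"tx":0,"ty":0,"tz":-2.7,"claw":0.6}]' 25
python3 -c "
from h import *
go(.53,-.13,.22,-80);print(observe()['q'])"
```

```text
clock: 17.25
tcp_pos: [0.5532, -0.3844, 0.0662]
ee_rot: [[0.708, 0.706, 0.0], [0.706, -0.708, -0.0], [0.0, 0.0, -1.0]]
contact_force: [-0.1, -0.4, -1.0]
opening: 0.478
finger_force: 25.0
clock: 18.25
tcp_pos: [0.5529, -0.3841, 0.202]
ee_rot: [[0.708, 0.706, -0.001], [0.706, -0.708, 0.001], [-0.0, -0.001, -1.0]]
contact_force: [0.9, 0.3, 1.1]
opening: 0.798
finger_force: 0.0
t 18.25 tcp [ 0.5529 -0.3841  0.202 ] y-yaw -45.09 | shift [ 3.264 -3.922 -0.355] rot [-7.000e-02  2.000e-02  3.491e+01] F [0.9 0.3 1.1] op 0.798
[-4.04067784e+01  3.33821841e+01  8.34250819e+01  5.86678461e-03
  6.32646383e+01  4.67648499e+00]
```

```bash
cat >> h.py <<'E'
import json
def log():
    s=observe(); open("log.jsonl","a").write(json.dumps({k:np.asarray(s[k]).tolist() for k in("q","tcp_pos","ee_rot")})+"\n")
_pr=pr
def pr(T,pos): log(); print("q",observe()["q"].round(1)); _pr(T,pos)
E
python3 - <<'E'
from h import *
im,W,c,ray=cam("top"); cv2.imwrite("pics/top1.png",cv2.resize(im[150:300,280:480,::-1],None,fx=4,fy=4,interpolation=cv2.INTER_CUBIC)); np.savez("t1.npz",im=im,W=W,c=c,ray=ray)
for n,x,y in[("wide",.6162,-.321),("slim",.553,-.3842)]:
    m=(np.hypot(W[...,0]-x,W[...,1]-y)<.03)&(W[...,2]>.075)&(W[...,2]<.1); print(n,m.sum(),np.median(W[m],0))
go(.50,-.09,.30,-97)
E
cp top0.npz t0.npz; python3 -m crank '[{"ax":0,"ay":0,"az":8,"tx":0.5,"ty":-0.6,"tz":-0.6,"claw":0.8},{"ax":0,"ay":0,"az":16,"tx":1,"ty":-1.2,"tz":-1.2,"claw":0.8},{"ax":0,"ay":0,"az":24,"tx":1.5,"ty":-1.9,"tz":-1.6,"claw":0.8},{"ax":0,"ay":0,"az":31,"tx":2,"ty":-2.5,"tz":-1.9,"claw":0.8},{"ax":0,"ay":0,"az":38,"tx":2.5,"ty":-3.2,"tz":-1.9,"claw":0.8},{"ax":0,"ay":0,"az":45,"tx":3,"ty":-4,"tz":-1.9,"claw":0.8},{"ax":0,"ay":0,"az":52,"tx":3.4,"ty":-4.8,"tz":-1.9,"claw":0.8},{"ax":0,"ay":0,"az":52,"tx":3.4,"ty":-4.9,"tz":-1.9,"claw":0.8}]' 40;  python3 -c "
from h import *
go(.50,-.09,.30,-97)"
```

```text
wide 395 [ 0.61436932 -0.31777077  0.08470353]
slim 103 [ 0.5584517  -0.37199923  0.08362607]
q [-40.4  32.9  83.    0.   63.6   4.7]
t 18.3 tcp [ 0.5547 -0.3856  0.2104] y-yaw -45.08 | shift [ 3.4   -4.941 -1.837] rot [ 0.49 -0.29 51.92] F [ 0.7 -1.5  5.4] op 0.797
clock: 19.3
tcp_pos: [0.4998, -0.0887, 0.2963]
ee_rot: [[0.993, -0.122, 0.001], [-0.122, -0.993, 0.0], [0.0, -0.0, -1.0]]
contact_force: [0.6, -0.9, 0.1]
opening: 0.898
finger_force: 0.0
q [-17.5  14.4  99.8   0.   65.8  79.5]
t 19.3 tcp [ 0.4998 -0.0887  0.2963] y-yaw -97.0 | shift [ 0.007  0.026 -0.073] rot [-0.01 -0.03 -0.  ] F [ 0.6 -0.9  0.1] op 0.898
```

View pics/top1.png

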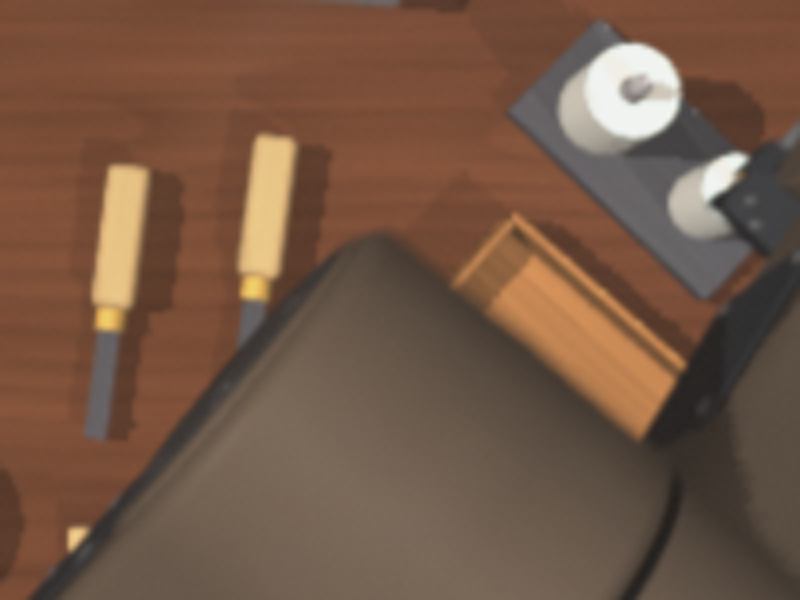

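Both rollers sit flat, with tops at 0.085 m, and both files are where they were. Next I'll tilt the empty gripper to learn the wrist kinematics.

```bash
python3 -m crank '[{"ax":0,"ay":10,"az":0,"tx":0,"ty":0,"tz":-0.1,"claw":0.8},{"ax":0,"ay":20,"az":0,"tx":0,"ty":0,"tz":-0.2,"claw":0.8},{"ax":0,"ay":30,"az":0,"tx":0,"ty":0,"tz":-0.3,"claw":0.8},{"ax":0,"ay":40,"az":0,"tx":0,"ty":0,"tz":-0.4,"claw":0.8},{"ax":0,"ay":50,"az":0,"tx":0,"ty":0,"tz":-0.5,"claw":0.8},{"ax":0,"ay":50,"az":0,"tx":0,"ty":0,"tz":-0.5,"claw":0.8},{"ax":0,"ay":50,"az":0,"tx":0,"ty":0,"tz":-0.5,"claw":0.8},{"ax":0,"ay":50,"az":0,"tx":0,"ty":0,"tz":-0.5,"claw":0.8}]' 40;  python3 -c "
from h import *
go(.50,-.09,.30,-97)"
python3 -m crank '[{"ax":10,"ay":0,"az":0,"tx":0,"ty":0,"tz":0,"claw":0.8},{"ax":20,"ay":0,"az":0,"tx":0,"ty":0,"tz":0,"claw":0.8},{"ax":30,"ay":0,"az":0,"tx":0,"ty":0,"tz":0,"claw":0.8},{"ax":40,"ay":0,"az":0,"tx":0,"ty":0,"tz":0,"claw":0.8},{"ax":40,"ay":0,"az":0,"tx":1,"ty":0,"tz":0,"claw":0.8},{"ax":40,"ay":0,"az":0,"tx":1,"ty":0,"tz":0,"claw":0.8},{"ax":40,"ay":0,"az":0,"tx":1,"ty":0,"tz":0,"claw":0.8},{"ax":40,"ay":0,"az":0,"tx":1,"ty":0,"tz":0,"claw":0.8}]' 40;  python3 - <<'E'
from h import *
go(.50,-.09,.30,-97)
from scipy.spatial.transform import Rotation as Ro
from scipy.optimize import least_squares
L=[json.loads(l) for l in open("log.jsonl")]
L.insert(0,dict(q=[57.6634,28.1619,89.3455,0,62.5508,-6.051],tcp_pos=[.2767,.5602,.2251],ee_rot=None))
def fk(q,P):
    a0,h,L1,L2,Lt,lat,e=P
    R1=Ro.from_euler('z',q[0],degrees=True);R2=R1*Ro.from_euler('y',q[1],degrees=True);R3=R2*Ro.from_euler('y',q[2],degrees=True)
    R6=R3*Ro.from_euler('ZYZ',[q[3],q[4],q[5]+90],degrees=True)
    return R1.apply([a0,lat,h])+R2.apply([0,0,L1])+R3.apply([e,0,L2])+R6.apply([0,0,Lt]),R6.as_matrix()
f=lambda P:np.concatenate([(fk(l["q"],P)[0]-l["tcp_pos"])*1000 for l in L])
s=least_squares(lambda P:np.r_[f(P),P[:7]*.3],[0,.3,.45,.45,.25,.066,0]); print(s.x.round(4),f(s.x).reshape(-1,3).round(2))
for l in L[1:]: print(np.abs(fk(l["q"],s.x)[1]-l["ee_rot"]).max().round(4))
np.save("P.npy",s.x)
E
```

```text
clock: 20.3
tcp_pos: [0.5002, -0.0918, 0.3208]
ee_rot: [[0.638, -0.125, 0.76], [-0.078, -0.992, -0.097], [0.766, 0.002, -0.642]]
contact_force: [0.4, -0.6, -0.8]
opening: 0.9
finger_force: 0.0
q [-24.7   1.2 128.3  82.6  13.4  -4. ]
t 20.3 tcp [ 0.5002 -0.0918  0.3208] y-yaw -97.16 | shift [-0.325 -0.037  0.26 ] rot [  0.19 -50.03  -0.09] F [ 0.4 -0.6 -0.8] op 0.9
clock: 21.3
tcp_pos: [0.5318, -0.0945, 0.3587]
ee_rot: [[0.638, 0.394, 0.661], [-0.079, -0.821, 0.566], [0.766, -0.414, -0.493]]
contact_force: [0.1, 0.2, -0.9]
opening: 0.9
finger_force: 0.0
q [-42.7  12.5 114.7  69.   67.7  -2.8]
t 21.3 tcp [ 0.5318 -0.0945  0.3587] y-yaw -64.37 | shift [-1.312  0.16   0.209] rot [-37.36 -47.9   17.34] F [ 0.1  0.2 -0.9] op 0.9
[-0.      0.1967  0.5868  0.411   0.2609  0.0659  0.0431] [[-0.03  0.01  0.01]
 [-0.   -0.01 -0.01]
 [-0.   -0.01 -0.  ]
 [-0.   -0.01 -0.  ]
 [-0.    0.    0.  ]]
0.0
0.0
0.0
0.0
```

```bash
cat > ik.py <<'E'
from h import *
from scipy.spatial.transform import Rotation as Ro, Slerp
from scipy.optimize import least_squares
P=np.load("P.npy"); LO=np.array([-177.58,-47.91,2.72,-65.01,3.68,-153.87]); HI=np.array([177.58,125.51,160,245.01,167.84,153.87])
def fk(q):
    a0,h,L1,L2,Lt,lat,e=P
    R1=Ro.from_euler('z',q[0],degrees=True);R2=R1*Ro.from_euler('y',q[1],degrees=True);R3=R2*Ro.from_euler('y',q[2],degrees=True)
    R6=R3*Ro.from_euler('ZYZ',[q[3],q[4],q[5]+90],degrees=True)
    return R1.apply([a0,lat,h])+R2.apply([0,0,L1])+R3.apply([e,0,L2])+R6.apply([0,0,Lt]),R6
def ik(p,R,q0):
    f=lambda q:np.r_[(fk(q)[0]-p)*1000,(fk(q)[1].inv()*R).as_rotvec()*180/np.pi*5]
    s=least_squares(f,np.clip(q0,LO+.01,HI-.01),bounds=(LO,HI)); return s.x,np.abs(s.fun).max()
def down(psi): 
    a=np.radians(psi);Y=np.array([np.cos(a),np.sin(a),0]);Z=np.array([0,0,-1.]);return Ro.from_matrix(np.stack([np.cross(Y,Z),Y,Z],1))
def fwd(phi,lean=0): # Z azimuth phi, X up; lean>0: Z dips below horizontal by lean deg
    a=np.radians(phi);Z=np.array([np.cos(a),np.sin(a),0]);X=np.array([0,0,1.]);return Ro.from_matrix(np.stack([X,np.cross(Z,X),Z],1))*Ro.from_euler('y',-lean,degrees=True)
def path(q,wps,n=10,v=True):  # wps: (pos,R)
    p0,R0=fk(q); worst=0
    for p,R in wps:
        S=Slerp([0,1],Ro.concatenate([R0,R])); 
        mx=0
        for t in np.linspace(0,1,n+1)[1:]:
            q2,e=ik(p0+t*(np.array(p)-p0),S(t),q); mx=max(mx,np.abs(q2-q).max()); q=q2; worst=max(worst,e)
        if v: print(np.round(p,3),"q",q.round(1),"maxstep",mx.round(1),"err",worst.round(2))
        p0,R0=np.array(p),R
    return q,worst
E
python3 - <<'E'
from ik import *
q=observe()["q"]
q0,_=ik([.56,-.096,.25],down(-97.5),[-15,25,90,0,65,80]); print(q0.round(1))
for lean in(0,8):
  for phi in(0,20,40,60,80,100,-30):
    print("phi",phi,lean)
    for h in[[.5321,.307],[.4831,.3641],[.4348,.4205]]:
        path(q0,[([.56,-.08,.30],fwd(-7.5,45)),([.56,.0,.30],fwd(phi*.3,lean)),([h[0],h[1],.27],fwd(phi,lean)),([h[0],h[1],.1525],fwd(phi,lean))][-1:] if 0 else [([.56,-.08,.30],fwd(-7.5,45)),([.56,.0,.30],fwd(phi*.3,lean)),([h[0],h[1],.27],fwd(phi,lean)),([h[0],h[1],.1525],fwd(phi,lean))],v=(h[0]==.4348))
E
```

```text
[-16.4  22.1  95.7  -0.   62.2  81.1]
phi 0 0
[ 0.56 -0.08  0.3 ] q [-18.4   8.2 120.9  50.6  10.   32.1] maxstep 21.7 err 0.0
[0.56 0.   0.3 ] q [-12.7  28.4 143.8 167.2  82.4 -88.3] maxstep 46.5 err 0.0
[0.435 0.42  0.27 ] q [  59.2   36.2  123.3  240.8   79.7 -107.8] maxstep 8.9 err 0.0
[0.435 0.42  0.152] q [ 59.2  51.  123.8 239.3  87.4 -94.4] maxstep 1.5 err 0.0
phi 20 0
[ 0.56 -0.08  0.3 ] q [-18.4   8.2 120.9  50.6  10.   32.1] maxstep 21.7 err 0.0
[0.56 0.   0.3 ] q [-17.8  28.4 143.5 156.   82.5 -86.7] maxstep 45.5 err 0.0
[0.435 0.42  0.27 ] q [ 50.3  34.4 133.4 210.8  79.5 -96.2] maxstep 7.8 err 0.0
[0.435 0.42  0.152] q [ 50.3  52.2 134.1 210.4  95.4 -86.8] maxstep 1.8 err 0.0
phi 40 0
[ 0.56 -0.08  0.3 ] q [-18.4   8.2 120.9  50.6  10.   32.1] maxstep 21.7 err 0.0
[0.56 0.   0.3 ] q [-22.4  28.5 142.4 145.3  82.4 -84.8] maxstep 44.6 err 0.0
[0.435 0.42  0.27 ] q [ 36.1  34.  138.5 176.1  82.6 -89.5] maxstep 6.5 err 0.0
[0.435 0.42  0.152] q [ 36.1  53.8 139.2 176.  103.  -90.9] maxstep 2.3 err 0.0
phi 60 0
[ 0.56 -0.08  0.3 ] q [-18.4   8.2 120.9  50.6  10.   32.1] maxs
[... 2874 characters left out ...]
.9 -85.2] maxstep 1.9 err 0.0
phi 100 8
[ 0.56 -0.08  0.3 ] q [-18.4   8.2 120.9  50.6  10.   32.1] maxstep 21.7 err 0.0
[0.56 0.   0.3 ] q [-31.6  24.  133.8 113.8  72.1 -69.5] maxstep 37.0 err 0.0
[0.435 0.42  0.27 ] q [ 11.6  34.3 115.   87.3  82.3 -59. ] maxstep 5.1 err 0.0
[0.435 0.42  0.152] q [ 11.6  47.2 116.7  89.3  81.9 -73.7] maxstep 1.6 err 0.0
phi -30 8
[ 0.56 -0.08  0.3 ] q [-18.4   8.2 120.9  50.6  10.   32.1] maxstep 21.7 err 0.0
[0.56 0.   0.3 ] q [ -4.8  21.8 140.7 184.6  64.6 -91.4] maxstep 43.9 err 0.0
[0.435 0.42  0.27 ] q [  55.1   37.5  120.9  245.    79.7 -107.7] maxstep 12.9 err 110.06
[0.435 0.42  0.152] q [ 55.3  48.9 121.1 245.   80.4 -96.5] maxstep 1.2 err 110.06
```

```bash
python3 -c "
from h import *
go(.52,-.09,.25,-98)"
```

```text
q [-42.7  12.5 114.7  69.   67.7  -2.8]
t 21.3 tcp [ 0.5318 -0.0945  0.3587] y-yaw -64.37 | shift [-1.823  0.731  0.966] rot [-37.79 -47.59  18.25] F [ 0.1  0.2 -0.9] op 0.9
```

```bash
python3 -m crank '[{"ax":-5.4,"ay":-6.8,"az":2.6,"tx":-0.25,"ty":0.1,"tz":0.15,"claw":0.8},{"ax":-10.8,"ay":-13.6,"az":5.2,"tx":-0.5,"ty":0.2,"tz":0.3,"claw":0.8},{"ax":-16.2,"ay":-20.4,"az":7.8,"tx":-0.75,"ty":0.3,"tz":0.45,"claw":0.8},{"ax":-21.6,"ay":-27.2,"az":10.4,"tx":-1,"ty":0.4,"tz":0.6,"claw":0.8},{"ax":-27,"ay":-34,"az":13,"tx":-1.3,"ty":0.5,"tz":0.7,"claw":0.8},{"ax":-32.4,"ay":-40.8,"az":15.6,"tx":-1.6,"ty":0.65,"tz":0.85,"claw":0.8},{"ax":-37.8,"ay":-47.6,"az":18.25,"tx":-1.82,"ty":0.73,"tz":0.97,"claw":0.8},{"ax":-37.8,"ay":-47.6,"az":18.25,"tx":-1.82,"ty":0.73,"tz":0.97,"claw":0.8}]' 40
python3 - <<'E'
from h import *
go(.52,-.09,.25,-98)
s=observe(); im,W,c,ray=cam("wrist"); cv2.imwrite("pics/w4.png",cv2.resize(im[100:340,160:480,::-1],None,fx=2.5,fy=2.5,interpolation=cv2.INTER_CUBIC)); np.savez("w4.npz",im=im,W=W,c=c,ray=ray,R=s["ee_rot"],p=s["tcp_pos"])
E
```

```text
clock: 22.3
tcp_pos: [0.521, -0.0889, 0.2493]
ee_rot: [[0.991, -0.136, -0.002], [-0.136, -0.991, 0.001], [-0.002, -0.001, -1.0]]
contact_force: [-0.2, 0.3, -0.6]
opening: 0.9
finger_force: 0.0
q [-16.9  18.9 101.    0.   60.3  81. ]
t 22.3 tcp [ 0.521  -0.0889  0.2493] y-yaw -97.83 | shift [-0.017  0.024 -0.014] rot [-0.04  0.11  0.17] F [-0.2  0.3 -0.6] op 0.9
```

View pics/w4.png

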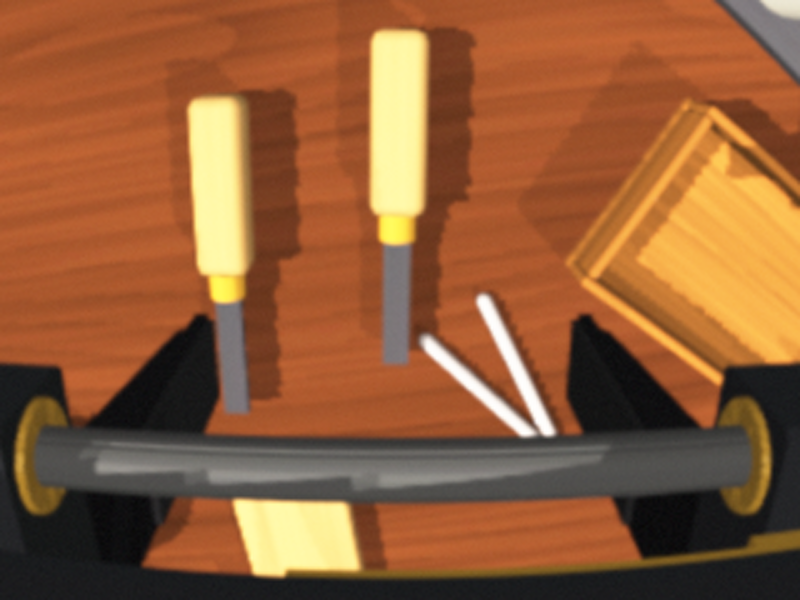

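File B has its handle end at (401,31), neck at (397,216) and tip at (396,363). File A has its end at (218,98), neck at (226,275) and tip at (237,410).

Run:
```python
from h import *
z=np.load("w4.npz");c,ray=z["c"],z["ray"]
px=lambda x,y:(160+(x+.5)/2.5-.5,100+(y+.5)/2.5-.5)
for n,pts in dict(A=[(218,98),(226,275),(237,410)],B=[(401,31),(397,216),(396,363)]).items():
    e,k,t=[hit(c,ray,*px(*q),h) for q,h in zip(pts,(.028,.028,.017))]
    d=(t-e)[:2]; L=np.hypot(*d); u=d/L; ang=np.degrees(np.arctan2(u[1],u[0]))
    o=t[:2]-.1325*u; print(n,e.round(4),k.round(4),t.round(4),"len",L.round(4),"ang",ang.round(2),"origin",o.round(4),"grasp@-8",(o-.008*u).round(4),"y-yaw",(ang-270).round(2))
```

```text
A [ 0.5794 -0.0083  0.028 ] [0.4882 0.0046 0.028 ] [0.4042 0.0184 0.017 ] len 0.1772 ang 171.34 origin [ 0.5352 -0.0016] grasp@-8 [ 0.5431 -0.0028] y-yaw -98.66
B [ 0.5984 -0.1026  0.028 ] [ 0.5072 -0.0882  0.028 ] [ 0.4223 -0.0762  0.017 ] len 0.1781 ang 171.45 origin [ 0.5533 -0.0959] grasp@-8 [ 0.5612 -0.0971] y-yaw -98.55
```

```bash
python3 -c "
from h import *
go(.5612,-.0971,.014,-98.5)"; python3 -m crank '[{"ax":0,"ay":0,"az":0.6,"tx":0.4,"ty":0.03,"tz":0.8,"claw":0.3},{"ax":0,"ay":0,"az":0.6,"tx":0.82,"ty":0.05,"tz":1.6,"claw":0.3},{"ax":0,"ay":0,"az":0.6,"tx":0.82,"ty":0.05,"tz":2.4,"claw":0.3},{"ax":0,"ay":0,"az":0.6,"tx":0.82,"ty":0.05,"tz":3.2,"claw":0.3},{"ax":0,"ay":0,"az":0.6,"tx":0.82,"ty":0.05,"tz":3.7,"claw":0.3},{"ax":0,"ay":0,"az":0.6,"tx":0.82,"ty":0.05,"tz":3.7,"claw":0.3},{"ax":0,"ay":0,"az":0.6,"tx":0.82,"ty":0.05,"tz":3.7,"claw":0.3},{"ax":0,"ay":0,"az":0.6,"tx":0.82,"ty":0.05,"tz":3.7,"claw":0.3}]' 40; python3 -c "
from h import *
go(.5612,-.0971,.0135,-98.5)"
```

```text
q [-1.70e+01  1.88e+01  1.01e+02  1.00e-01  6.02e+01  8.08e+01]
t 22.35 tcp [ 0.5208 -0.0892  0.2499] y-yaw -97.82 | shift [0.821 0.057 4.718] rot [-0.13 -0.02  0.68] F [-0.9 -0.5  0.6] op 0.901
clock: 23.35
tcp_pos: [0.5616, -0.0986, 0.0671]
ee_rot: [[0.989, -0.15, 0.003], [-0.15, -0.989, -0.001], [0.003, 0.0, -1.0]]
contact_force: [0.1, 0.2, -0.1]
opening: 0.648
finger_force: 0.0
q [-16.6  35.5 105.5   0.   38.8  82. ]
t 23.35 tcp [ 0.5616 -0.0986  0.0671] y-yaw -98.61 | shift [-0.016 -0.028  1.072] rot [ 0.01 -0.17 -0.11] F [ 0.1  0.2 -0.1] op 0.648
```

```bash
python3 -m crank '[{"ax":0,"ay":0,"az":0,"tx":0,"ty":-0.03,"tz":0.4,"claw":0.3},{"ax":0,"ay":0,"az":0,"tx":0,"ty":-0.03,"tz":0.8,"claw":0.3},{"ax":0,"ay":0,"az":0,"tx":0,"ty":-0.03,"tz":1,"claw":0.3},{"ax":0,"ay":0,"az":0,"tx":0,"ty":-0.03,"tz":1.05,"claw":0.3},{"ax":0,"ay":0,"az":0,"tx":0,"ty":-0.03,"tz":1.05,"claw":0},{"ax":0,"ay":0,"az":0,"tx":0,"ty":-0.03,"tz":1.05,"claw":-0.3},{"ax":0,"ay":0,"az":0,"tx":0,"ty":-0.03,"tz":1.05,"claw":-0.7},{"ax":0,"ay":0,"az":0,"tx":0,"ty":-0.03,"tz":1.05,"claw":-0.7}]' 45
python3 -m crank '[{"ax":0,"ay":0,"az":0,"tx":0,"ty":0,"tz":0,"claw":-0.7},{"ax":0,"ay":0,"az":0,"tx":0,"ty":0,"tz":0,"claw":-0.7},{"ax":0,"ay":0,"az":0,"tx":0,"ty":0,"tz":-0.5,"claw":-0.7},{"ax":0,"ay":0,"az":0,"tx":0,"ty":0,"tz":-1.2,"claw":-0.7},{"ax":0,"ay":0,"az":0,"tx":0,"ty":0,"tz":-2.2,"claw":-0.7},{"ax":0,"ay":0,"az":0,"tx":0,"ty":0,"tz":-3.2,"claw":-0.7},{"ax":0,"ay":0,"az":0,"tx":0,"ty":0,"tz":-4.2,"claw":-0.7},{"ax":0,"ay":0,"az":0,"tx":0,"ty":0,"tz":-5,"claw":-0.7}]' 45; python3 -c "
from h import *
go(.56,-.05,.30,-97)"
```

```text
clock: 24.35
tcp_pos: [0.5615, -0.0968, 0.0134]
ee_rot: [[0.989, -0.15, 0.001], [-0.15, -0.989, -0.0], [0.001, 0.0, -1.0]]
contact_force: [-0.2, 0.4, 3.2]
opening: 0.293
finger_force: 45.0
clock: 25.35
tcp_pos: [0.5612, -0.0967, 0.2651]
ee_rot: [[0.989, -0.15, 0.001], [-0.15, -0.989, -0.0], [0.001, 0.0, -1.0]]
contact_force: [0.2, 0.2, -1.3]
opening: 0.293
finger_force: 45.0
q [-16.4  21.4  94.4  -0.   64.2  82.2]
t 25.35 tcp [ 0.5612 -0.0967  0.2651] y-yaw -98.6 | shift [-0.162 -0.919 -0.699] rot [ 0.01 -0.08 -1.6 ] F [ 0.2  0.2 -1.3] op 0.293
```

Run:
```python
from ik import *
s=observe();q=s["q"]
for mid in([.55,-.02,.32],[.52,.1,.32]):
    qq,_=path(q,[(mid,fwd(40)),([.5321,.307,.28],fwd(40)),([.5321,.307,.1505],fwd(40))],n=16)
pr(fwd(40).as_matrix(),[.55,-.02,.32])
```

```text
[ 0.55 -0.02  0.32] q [-37.7  27.8 129.6 101.3  85.3 -67.8] maxstep 14.2 err 0.0
[0.532 0.307 0.28 ] q [ 12.2  32.5 136.1 151.7  80.  -84.7] maxstep 3.5 err 0.0
[0.532 0.307 0.15 ] q [ 12.2  53.3 137.  151.8  99.2 -94.9] maxstep 1.4 err 0.0
[0.52 0.1  0.32] q [-23.6  25.3 139.  115.6  83.1 -75.8] maxstep 15.7 err 0.0
[0.532 0.307 0.28 ] q [ 12.2  32.5 136.1 151.7  80.  -84.7] maxstep 2.4 err 0.0
[0.532 0.307 0.15 ] q [ 12.2  53.3 137.  151.8  99.2 -94.9] maxstep 1.4 err 0.0
q [-16.4  21.4  94.4  -0.   64.2  82.2]
t 25.35 tcp [ 0.5612 -0.0967  0.2651] y-yaw -98.6 | shift [-0.449 -1.482 -1.1  ] rot [ 37.99  84.01 -37.92] F [ 0.2  0.2 -1.3] op 0.293
```

```bash
python3 -m crank '[{"ax":3.2,"ay":7,"az":-3.2,"tx":-0.05,"ty":-0.15,"tz":-0.2,"claw":-0.7},{"ax":6.3,"ay":14,"az":-6.3,"tx":-0.1,"ty":-0.3,"tz":-0.4,"claw":-0.7},{"ax":9.5,"ay":21,"az":-9.5,"tx":-0.15,"ty":-0.45,"tz":-0.6,"claw":-0.7},{"ax":12.7,"ay":28,"az":-12.6,"tx":-0.2,"ty":-0.6,"tz":-0.8,"claw":-0.7},{"ax":15.8,"ay":35,"az":-15.8,"tx":-0.25,"ty":-0.8,"tz":-1,"claw":-0.7},{"ax":19,"ay":42,"az":-19,"tx":-0.3,"ty":-1,"tz":-1.1,"claw":-0.7},{"ax":22.2,"ay":49,"az":-22.1,"tx":-0.35,"ty":-1.2,"tz":-1.1,"claw":-0.7},{"ax":25.3,"ay":56,"az":-25.3,"tx":-0.45,"ty":-1.48,"tz":-1.1,"claw":-0.7}]' 45
python3 - <<'E'
from ik import *
pr(fwd(40).as_matrix(),[.54,.06,.32])
E
```

```text
clock: 26.35
tcp_pos: [0.55, -0.0222, 0.3171]
ee_rot: [[0.54, 0.399, 0.742], [0.083, -0.902, 0.424], [0.838, -0.167, -0.52]]
contact_force: [0.4, 0.2, -1.2]
opening: 0.291
finger_force: 45.0
q [-30.4  11.1 123.6  84.6  48.1 -22.8]
t 26.35 tcp [ 0.55   -0.0222  0.3171] y-yaw -66.16 | shift [ 0.078 -1.572  0.518] rot [ 13.03  30.16 -13.77] F [ 0.4  0.2 -1.2] op 0.291
```

```bash
python3 -m crank '[{"ax":3.2,"ay":7.5,"az":-3.4,"tx":0.02,"ty":-0.4,"tz":0.13,"claw":-0.7},{"ax":6.5,"ay":15,"az":-6.8,"tx":0.04,"ty":-0.8,"tz":0.26,"claw":-0.7},{"ax":9.8,"ay":22.5,"az":-10.2,"tx":0.06,"ty":-1.2,"tz":0.4,"claw":-0.7},{"ax":13,"ay":30.2,"az":-13.8,"tx":0.08,"ty":-1.57,"tz":0.52,"claw":-0.7},{"ax":13,"ay":30.2,"az":-13.8,"tx":0.08,"ty":-1.57,"tz":0.52,"claw":-0.7},{"ax":13,"ay":30.2,"az":-13.8,"tx":0.08,"ty":-1.57,"tz":0.52,"claw":-0.7},{"ax":13,"ay":30.2,"az":-13.8,"tx":0.08,"ty":-1.57,"tz":0.52,"claw":-0.7},{"ax":13,"ay":30.2,"az":-13.8,"tx":0.08,"ty":-1.57,"tz":0.52,"claw":-0.7}]' 45
python3 - <<'E'
from ik import *
pr(fwd(40).as_matrix(),[.53,.305,.27])
E
```

```text
clock: 27.35
tcp_pos: [0.5403, 0.0598, 0.3206]
ee_rot: [[0.003, 0.642, 0.767], [0.001, -0.767, 0.642], [1.0, -0.001, -0.003]]
contact_force: [-0.6, 0.1, -0.5]
opening: 0.295
finger_force: 45.0
q [-28.2  26.  134.9 110.7  82.8 -72.2]
t 27.35 tcp [0.5403 0.0598 0.3206] y-yaw -50.07 | shift [-1.007 -3.892  2.993] rot [ 0.07  0.18 -0.07] F [-0.6  0.1 -0.5] op 0.295
```

```bash
python3 -m crank '[{"ax":0,"ay":0,"az":0,"tx":0,"ty":-0.7,"tz":0.5,"claw":-0.7},{"ax":0,"ay":0,"az":0,"tx":-0.2,"ty":-1.4,"tz":1,"claw":-0.7},{"ax":0,"ay":0,"az":0,"tx":-0.4,"ty":-2.1,"tz":1.6,"claw":-0.7},{"ax":0,"ay":0,"az":0,"tx":-0.6,"ty":-2.8,"tz":2.2,"claw":-0.7},{"ax":0,"ay":0,"az":0,"tx":-0.8,"ty":-3.5,"tz":2.8,"claw":-0.7},{"ax":0,"ay":0,"az":0,"tx":-1,"ty":-3.9,"tz":3,"claw":-0.7},{"ax":0,"ay":0,"az":0,"tx":-1,"ty":-3.9,"tz":3,"claw":-0.7},{"ax":0,"ay":0,"az":0,"tx":-1,"ty":-3.9,"tz":3,"claw":-0.7}]' 45
python3 - <<'E'
from ik import *
pr(fwd(40).as_matrix(),[.534,.3075,.1505])
i1,W1,c1,r1=cam("top"); i2,W2,c2,r2=cam("side"); np.savez("pl.npz",c1=c1,r1=r1,c2=c2,r2=r2)
a=cv2.resize(i1[160:290,100:240,::-1],(420,390),interpolation=cv2.INTER_CUBIC); b=cv2.resize(i2[60:190,220:340,::-1],(360,390),interpolation=cv2.INTER_CUBIC)
cv2.imwrite("pics/rk.png",np.hstack([a,b]))
E
```

```text
clock: 28.35
tcp_pos: [0.5301, 0.3052, 0.2704]
ee_rot: [[0.004, 0.642, 0.767], [-0.0, -0.767, 0.642], [1.0, -0.003, -0.003]]
contact_force: [0.1, -0.3, -1.1]
opening: 0.292
finger_force: 45.0
q [ 12.   33.9 136.8 151.8  81.6 -85.5]
t 28.35 tcp [0.5301 0.3052 0.2704] y-yaw -50.06 | shift [-2.397  0.021  0.095] rot [ 0.06  0.15 -0.15] F [ 0.1 -0.3 -1.1] op 0.292
```

View pics/rk.png

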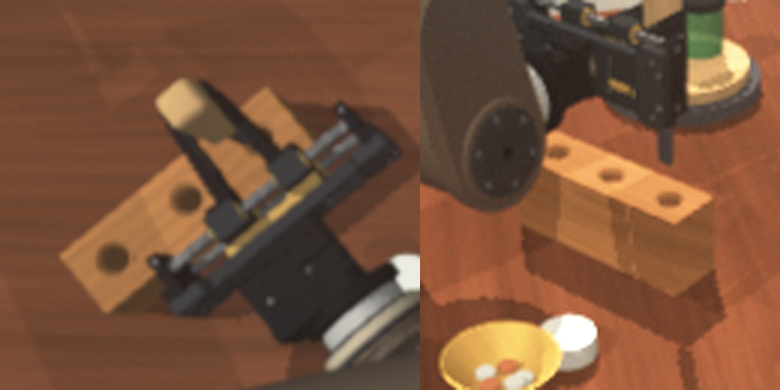

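In the side panel, the blade tip is at (667,160) hanging vertical, and the holes are at (671,199), (611,175) and (557,151). The top panel shows holes at (113,257) and (187,199).

Run:
```python
from h import *
z=np.load("pl.npz")
s=lambda x,y,h:hit(z["c2"],z["r2"],220+(x-420+.5)/3-.5,60+(y+.5)/3-.5,h).round(4)
t=lambda x,y,h:hit(z["c1"],z["r1"],100+(x+.5)/3-.5,160+(y+.5)/3-.5,h).round(4)
print("tip",s(667,160,.13)); print([s(x,y,.085) for x,y in[(671,199),(611,175),(557,151)]]); print([t(113,257,.085),t(187,199,.085)])
```

```text
tip [0.5306 0.3023 0.13  ]
[array([0.5342, 0.3046, 0.085 ]), array([0.4835, 0.3615, 0.085 ]), array([0.4362, 0.4201, 0.085 ])]
[array([0.4364, 0.4221, 0.085 ]), array([0.4831, 0.3641, 0.085 ])]
```

```bash
python3 -m crank '[{"ax":0,"ay":0,"az":0,"tx":0,"ty":0.02,"tz":0.09,"claw":-0.7},{"ax":0,"ay":0,"az":0,"tx":-0.4,"ty":0.02,"tz":0.09,"claw":-0.7},{"ax":0,"ay":0,"az":0,"tx":-0.7,"ty":0.02,"tz":0.09,"claw":-0.7},{"ax":0,"ay":0,"az":0,"tx":-0.9,"ty":0.02,"tz":0.09,"claw":-0.7},{"ax":0,"ay":0,"az":0,"tx":-1,"ty":0.02,"tz":0.09,"claw":-0.7},{"ax":0,"ay":0,"az":0,"tx":-1.1,"ty":0.02,"tz":0.09,"claw":-0.7},{"ax":0,"ay":0,"az":0,"tx":-1.2,"ty":0.02,"tz":0.09,"claw":-0.7},{"ax":0,"ay":0,"az":0,"tx":-1.3,"ty":0.02,"tz":0.09,"claw":-0.7}]' 45
python3 - <<'E'
from ik import *
pr(fwd(40).as_matrix(),[.534,.3075,.1505])
E
```

```text
clock: 29.45
tcp_pos: [0.5337, 0.3079, 0.2048]
ee_rot: [[0.004, 0.642, 0.766], [-0.0, -0.766, 0.642], [1.0, -0.002, -0.003]]
contact_force: [-0.2, -0.0, -2.1]
opening: 0.291
finger_force: 45.0
q [ 12.3  44.5 137.2 152.3  91.4 -90.7]
t 29.45 tcp [0.5337 0.3079 0.2048] y-yaw -50.03 | shift [-1.086e+00  1.200e-02  1.000e-03] rot [ 0.03  0.15 -0.14] F [-0.2 -0.  -2.1] op 0.291
```

```bash
python3 -m crank '[{"ax":0,"ay":0,"az":0,"tx":-0.15,"ty":0,"tz":0,"claw":-0.7},{"ax":0,"ay":0,"az":0,"tx":-0.3,"ty":0,"tz":0,"claw":-0.7},{"ax":0,"ay":0,"az":0,"tx":-0.45,"ty":0,"tz":0,"claw":-0.7},{"ax":0,"ay":0,"az":0,"tx":-0.6,"ty":0,"tz":0,"claw":-0.7},{"ax":0,"ay":0,"az":0,"tx":-0.75,"ty":0,"tz":0,"claw":-0.7},{"ax":0,"ay":0,"az":0,"tx":-0.9,"ty":0,"tz":0,"claw":-0.7},{"ax":0,"ay":0,"az":0,"tx":-0.98,"ty":0,"tz":0,"claw":-0.7},{"ax":0,"ay":0,"az":0,"tx":-1.02,"ty":0,"tz":0,"claw":-0.7}]' 45
python3 - <<'E'
from ik import *
pr(fwd(40).as_matrix(),[.534,.3075,.1505])
E
```

```text
clock: 30.45
tcp_pos: [0.5336, 0.3079, 0.1535]
ee_rot: [[0.004, 0.642, 0.766], [-0.0, -0.766, 0.642], [1.0, -0.003, -0.003]]
contact_force: [0.1, -0.5, -0.2]
opening: 0.291
finger_force: 45.0
q [ 12.3  52.7 136.9 152.   98.3 -94.3]
t 30.45 tcp [0.5336 0.3079 0.1535] y-yaw -50.04 | shift [-0.06   0.012  0.002] rot [ 0.04  0.19 -0.16] F [ 0.1 -0.5 -0.2] op 0.291
```

```bash
python3 -m crank '[{"ax":0,"ay":0,"az":0,"tx":-0.04,"ty":0,"tz":0,"claw":-0.7},{"ax":0,"ay":0,"az":0,"tx":-0.04,"ty":0,"tz":0,"claw":-0.3},{"ax":0,"ay":0,"az":0,"tx":-0.04,"ty":0,"tz":0,"claw":0},{"ax":0,"ay":0,"az":0,"tx":-0.04,"ty":0,"tz":0,"claw":0.2},{"ax":0,"ay":0,"az":0,"tx":-0.04,"ty":0,"tz":0,"claw":0.2},{"ax":0,"ay":0,"az":0,"tx":-0.04,"ty":0,"tz":-0.4,"claw":0.2},{"ax":0,"ay":0,"az":0,"tx":-0.04,"ty":0,"tz":-1,"claw":0.2},{"ax":0,"ay":0,"az":0,"tx":0.3,"ty":0,"tz":-1.8,"claw":0.2}]' 45
python3 -m crank '[{"ax":0,"ay":0,"az":0,"tx":0.4,"ty":0.2,"tz":-0.3,"claw":0.2},{"ax":0,"ay":0,"az":0,"tx":1,"ty":0.8,"tz":-0.3,"claw":0.2},{"ax":0,"ay":0,"az":0,"tx":2,"ty":1.4,"tz":-0.3,"claw":0.2},{"ax":0,"ay":0,"az":0,"tx":2.5,"ty":2,"tz":-0.3,"claw":0.2},{"ax":0,"ay":0,"az":0,"tx":2.5,"ty":2.6,"tz":-0.3,"claw":0.2},{"ax":0,"ay":0,"az":0,"tx":2.5,"ty":3,"tz":-0.3,"claw":0.2},{"ax":0,"ay":0,"az":0,"tx":2.5,"ty":3,"tz":-0.3,"claw":0.2},{"ax":0,"ay":0,"az":0,"tx":2.5,"ty":3,"tz":-0.3,"claw":0.2}]' 45
python3 - <<'E'
from ik import *
pr(down(-98.6).as_matrix(),[.50,-.02,.28])
q,_=path(observe()["q"],[([.50,-.02,.28],down(-98.6))],n=12)
i1,W1,c1,r1=cam("top"); i2,W2,c2,r2=cam("side")
cv2.imwrite("pics/chk.png",np.hstack([cv2.resize(i1[150:300,100:400,::-1],(480,240)),cv2.resize(i2[70:220,200:360,::-1],(256,240))])); np.savez("t2.npz",c1=c1,r1=r1)
cv2.imwrite("pics/full.png",i1[:,:,::-1])
E
```

```text
clock: 31.45
tcp_pos: [0.464, 0.25, 0.1692]
ee_rot: [[0.004, 0.643, 0.766], [-0.0, -0.766, 0.643], [1.0, -0.003, -0.002]]
contact_force: [-1.2, -0.1, -0.6]
opening: 0.599
finger_force: 0.0
clock: 32.45
tcp_pos: [0.5494, 0.126, 0.293]
ee_rot: [[0.006, 0.643, 0.766], [-0.001, -0.766, 0.643], [1.0, -0.004, -0.004]]
contact_force: [0.4, 0.3, 0.1]
opening: 0.6
finger_force: 0.0
q [-17.6  30.1 136.8 121.7  82.8 -78.6]
t 32.45 tcp [0.5494 0.126  0.293 ] y-yaw -50.01 | shift [-0.264  1.604 -2.633] rot [-38.03 -83.76  37.82] F [0.4 0.3 0.1] op 0.6
[ 0.5  -0.02  0.28] q [ -9.9  14.7 102.1  -0.   63.2  88.7] maxstep 25.2 err 0.0
```

View pics/chk.png

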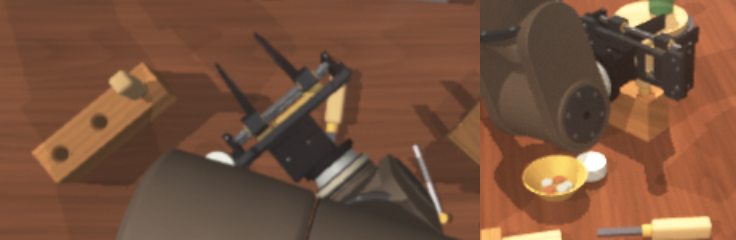

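File B stands in the end hole, with its handle at (126,85) in the left panel. File A still lies on the bench. I'll go back to it.

```bash
python3 -m crank '[{"ax":-3.2,"ay":-7,"az":3.2,"tx":0,"ty":0.15,"tz":-0.3,"claw":0.4},{"ax":-6.3,"ay":-14,"az":6.3,"tx":0,"ty":0.3,"tz":-0.6,"claw":0.4},{"ax":-9.5,"ay":-21,"az":9.5,"tx":0,"ty":0.5,"tz":-0.9,"claw":0.4},{"ax":-12.7,"ay":-28,"az":12.6,"tx":0,"ty":0.7,"tz":-1.2,"claw":0.4},{"ax":-15.8,"ay":-35,"az":15.8,"tx":-0.05,"ty":0.9,"tz":-1.6,"claw":0.4},{"ax":-19,"ay":-42,"az":18.9,"tx":-0.1,"ty":1.1,"tz":-2,"claw":0.4},{"ax":-22.2,"ay":-49,"az":22.1,"tx":-0.2,"ty":1.4,"tz":-2.4,"claw":0.4},{"ax":-25.3,"ay":-56,"az":25.2,"tx":-0.26,"ty":1.6,"tz":-2.63,"claw":0.4}]' 45
python3 - <<'E'
from ik import *
pr(down(-98.6).as_matrix(),[.51,-.005,.25])
E
```

```text
clock: 33.55
tcp_pos: [0.5011, -0.0069, 0.2811]
ee_rot: [[0.834, 0.175, 0.524], [0.048, -0.968, 0.246], [0.55, -0.18, -0.815]]
contact_force: [-0.8, 0.2, -0.1]
opening: 0.701
finger_force: 0.0
q [-21.3   6.6 121.2  46.4  35.4  27. ]
t 33.55 tcp [ 0.5011 -0.0069  0.2811] y-yaw -79.75 | shift [-0.193  0.107  0.61 ] rot [-15.52 -31.91  15.17] F [-0.8  0.2 -0.1] op 0.701
```

```bash
python3 -m crank '[{"ax":-3.1,"ay":-6.4,"az":3,"tx":-0.04,"ty":0.02,"tz":0.12,"claw":0.4},{"ax":-6.2,"ay":-12.8,"az":6,"tx":-0.08,"ty":0.04,"tz":0.24,"claw":0.4},{"ax":-9.3,"ay":-19.2,"az":9,"tx":-0.12,"ty":0.06,"tz":0.36,"claw":0.4},{"ax":-12.4,"ay":-25.6,"az":12,"tx":-0.15,"ty":0.08,"tz":0.48,"claw":0.4},{"ax":-15.5,"ay":-31.9,"az":15.2,"tx":-0.19,"ty":0.1,"tz":0.6,"claw":0.4},{"ax":-15.5,"ay":-31.9,"az":15.2,"tx":-0.19,"ty":0.1,"tz":0.6,"claw":0.4},{"ax":-15.5,"ay":-31.9,"az":15.2,"tx":-0.19,"ty":0.1,"tz":0.6,"claw":0.4},{"ax":-15.5,"ay":-31.9,"az":15.2,"tx":-0.19,"ty":0.1,"tz":0.6,"claw":0.4}]' 45
python3 - <<'E'
from ik import *
pr(down(-98.6).as_matrix(),[.51,-.005,.25])
s=observe(); im,W,c,ray=cam("wrist"); cv2.imwrite("pics/w5.png",cv2.resize(im[100:340,160:480,::-1],None,fx=2.5,fy=2.5,interpolation=cv2.INTER_CUBIC)); np.savez("w5.npz",c=c,ray=ray)
E
```

```text
clock: 34.55
tcp_pos: [0.5102, -0.0049, 0.2512]
ee_rot: [[0.989, -0.149, 0.005], [-0.149, -0.989, 0.002], [0.005, -0.003, -1.0]]
contact_force: [-0.2, -0.6, -0.3]
opening: 0.697
finger_force: 0.0
q [ -8.1  17.1 103.4   0.2  59.2  90.4]
t 34.55 tcp [ 0.5102 -0.0049  0.2512] y-yaw -98.55 | shift [-0.004  0.003  0.024] rot [-0.17 -0.29  0.05] F [-0.2 -0.6 -0.3] op 0.697
```

View pics/w5.png

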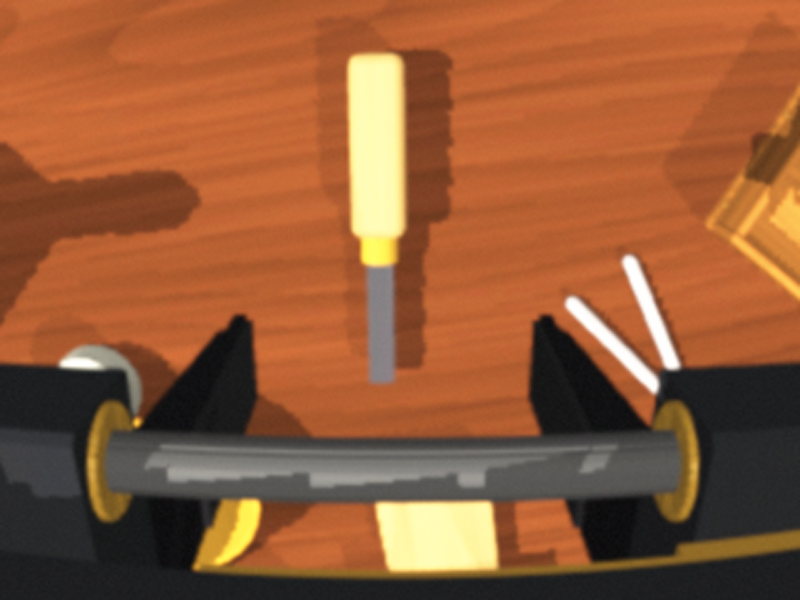

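File A has its handle end at (376,54), neck at (378,237) and tip at (382,382).

Run:
```python
from ik import *
z=np.load("w5.npz");c,ray=z["c"],z["ray"]
px=lambda x,y:(160+(x+.5)/2.5-.5,100+(y+.5)/2.5-.5)
e,k,t=[hit(c,ray,*px(*q),h) for q,h in zip([(376,54),(378,237),(382,382)],(.028,.028,.017))]
d=(t-e)[:2]; L=np.hypot(*d); u=d/L; ang=np.degrees(np.arctan2(u[1],u[0])); o=t[:2]-.1325*u; g=o-.008*u
print(e.round(4),t.round(4),L,ang,g); go(g[0],g[1],.0135,ang-270)
```

```text
[ 0.5797 -0.0056  0.028 ] [0.4025 0.0189 0.017 ] 0.17889050304828935 172.1292395059633 [ 5.41637567e-01 -3.37638791e-04]
q [ -8.1  17.1 103.4   0.2  59.2  90.4]
t 34.6 tcp [ 0.5103 -0.005   0.2513] y-yaw -98.57 | shift [ 0.581 -0.172  4.76 ] rot [-0.16 -0.29 -0.7 ] F [-0.9  0.1  0.9] op 0.698
```

```bash
python3 -m crank '[{"ax":0,"ay":0,"az":-0.7,"tx":0.4,"ty":-0.15,"tz":0.9,"claw":0.4},{"ax":0,"ay":0,"az":-0.7,"tx":0.59,"ty":-0.16,"tz":1.9,"claw":0.4},{"ax":0,"ay":0,"az":-0.7,"tx":0.59,"ty":-0.16,"tz":2.9,"claw":0.4},{"ax":0,"ay":0,"az":-0.7,"tx":0.59,"ty":-0.16,"tz":3.6,"claw":0.4},{"ax":0,"ay":0,"az":-0.7,"tx":0.59,"ty":-0.16,"tz":3.7,"claw":0.4},{"ax":0,"ay":0,"az":-0.7,"tx":0.59,"ty":-0.16,"tz":3.7,"claw":0.4},{"ax":0,"ay":0,"az":-0.7,"tx":0.59,"ty":-0.16,"tz":3.7,"claw":0.3},{"ax":0,"ay":0,"az":-0.7,"tx":0.59,"ty":-0.16,"tz":3.7,"claw":0.3}]' 45; python3 -c "
from h import *
go(.5418,-.0008,.0135,-98)"
```

```text
clock: 35.6
tcp_pos: [0.5425, -0.0011, 0.0673]
ee_rot: [[0.991, -0.137, 0.006], [-0.137, -0.991, 0.001], [0.006, -0.002, -1.0]]
contact_force: [-0.6, -0.5, -0.9]
opening: 0.652
finger_force: 0.0
q [ -7.2  33.8 109.6   0.2  36.2  90.6]
t 35.6 tcp [ 0.5425 -0.0011  0.0673] y-yaw -97.88 | shift [-0.021 -0.002  1.077] rot [-0.13 -0.35  0.12] F [-0.6 -0.5 -0.9] op 0.652
```

```bash
python3 -m crank '[{"ax":0,"ay":-0.3,"az":0,"tx":0,"ty":0,"tz":0.4,"claw":0.3},{"ax":0,"ay":-0.3,"az":0,"tx":0,"ty":0,"tz":0.8,"claw":0.3},{"ax":0,"ay":-0.3,"az":0,"tx":0,"ty":0,"tz":1,"claw":0.3},{"ax":0,"ay":-0.3,"az":0,"tx":0,"ty":0,"tz":1.06,"claw":0.3},{"ax":0,"ay":-0.3,"az":0,"tx":0,"ty":0,"tz":1.06,"claw":0},{"ax":0,"ay":-0.3,"az":0,"tx":0,"ty":0,"tz":1.06,"claw":-0.3},{"ax":0,"ay":-0.3,"az":0,"tx":0,"ty":0,"tz":1.06,"claw":-0.7},{"ax":0,"ay":-0.3,"az":0,"tx":0,"ty":0,"tz":1.06,"claw":-0.7}]' 45
python3 -m crank '[{"ax":0,"ay":0,"az":0,"tx":0,"ty":0,"tz":0,"claw":-0.7},{"ax":0,"ay":0,"az":0,"tx":0,"ty":0,"tz":0,"claw":-0.7},{"ax":0,"ay":0,"az":0,"tx":0,"ty":0,"tz":-0.5,"claw":-0.7},{"ax":0,"ay":0,"az":0,"tx":0,"ty":0,"tz":-1.2,"claw":-0.7},{"ax":0,"ay":0,"az":0,"tx":0,"ty":0,"tz":-2.2,"claw":-0.7},{"ax":0,"ay":0,"az":0,"tx":0,"ty":0,"tz":-3.2,"claw":-0.7},{"ax":0,"ay":0,"az":0,"tx":0,"ty":0,"tz":-4.2,"claw":-0.7},{"ax":0,"ay":0,"az":0,"tx":0,"ty":0,"tz":-5,"claw":-0.7}]' 45
python3 - <<'E'
from ik import *
m=[.54,.02,.32]; h=[.4362,.4215]
pr(fwd(40).as_matrix(),m)
path(observe()["q"],[(m,fwd(40)),([.49,.2,.32],fwd(40)),(h+[.27],fwd(40)),(h+[.1505],fwd(40))],n=12)
E
```

```text
clock: 36.6
tcp_pos: [0.5423, -0.001, 0.0134]
ee_rot: [[0.991, -0.137, -0.0], [-0.137, -0.991, 0.002], [-0.001, -0.002, -1.0]]
contact_force: [0.6, 0.2, 4.0]
opening: 0.29
finger_force: 45.0
clock: 37.6
tcp_pos: [0.5423, -0.0015, 0.2651]
ee_rot: [[0.991, -0.137, 0.0], [-0.137, -0.991, 0.002], [-0.0, -0.002, -1.0]]
contact_force: [1.1, -0.4, -0.6]
opening: 0.298
finger_force: 45.0
q [-7.2 19.1 98.   0.1 63.  90.6]
t 37.6 tcp [ 0.5423 -0.0015  0.2651] y-yaw -97.88 | shift [-0.105 -0.422 -1.098] rot [ 37.3  84.2 -37.5] F [ 1.1 -0.4 -0.6] op 0.298
[0.54 0.02 0.32] q [-33.7  26.7 133.1 105.3  84.5 -70.6] maxstep 22.5 err 0.0
[0.49 0.2  0.32] q [ -6.7  24.4 143.8 132.7  81.9 -81.3] maxstep 2.9 err 0.0
[0.436 0.422 0.27 ] q [ 36.1  34.  138.3 176.1  82.3 -89.5] maxstep 3.9 err 0.0
[0.436 0.422 0.15 ] q [ 36.1  54.  139.  176.  103.  -90.9] maxstep 1.9 err 0.0
```

```bash
python3 -m crank '[{"ax":3.1,"ay":7,"az":-3.1,"tx":0,"ty":-0.05,"tz":-0.2,"claw":-0.7},{"ax":6.2,"ay":14,"az":-6.2,"tx":0,"ty":-0.1,"tz":-0.4,"claw":-0.7},{"ax":9.3,"ay":21,"az":-9.4,"tx":0,"ty":-0.15,"tz":-0.6,"claw":-0.7},{"ax":12.4,"ay":28,"az":-12.5,"tx":-0.05,"ty":-0.2,"tz":-0.8,"claw":-0.7},{"ax":15.5,"ay":35,"az":-15.6,"tx":-0.05,"ty":-0.25,"tz":-1,"claw":-0.7},{"ax":18.6,"ay":42,"az":-18.8,"tx":-0.1,"ty":-0.3,"tz":-1.1,"claw":-0.7},{"ax":21.8,"ay":49.1,"az":-21.9,"tx":-0.1,"ty":-0.35,"tz":-1.1,"claw":-0.7},{"ax":24.9,"ay":56.1,"az":-25,"tx":-0.1,"ty":-0.42,"tz":-1.1,"claw":-0.7}]' 45
python3 - <<'E'
from ik import *
pr(fwd(40).as_matrix(),[.53,.08,.32])
E
```

```text
clock: 38.6
tcp_pos: [0.5384, 0.0219, 0.3157]
ee_rot: [[0.601, 0.375, 0.706], [0.088, -0.909, 0.407], [0.794, -0.183, -0.579]]
contact_force: [-0.1, 0.7, -0.7]
opening: 0.294
finger_force: 45.0
q [-23.8   8.4 124.3  81.4  41.7 -14. ]
t 38.6 tcp [0.5384 0.0219 0.3157] y-yaw -67.61 | shift [ 0.07  -1.136  0.304] rot [ 13.65  34.1  -15.62] F [-0.1  0.7 -0.7] op 0.294
```

```bash
python3 -m crank '[{"ax":3.2,"ay":7.5,"az":-3.4,"tx":0.02,"ty":-0.3,"tz":0.1,"claw":-0.7},{"ax":6.5,"ay":15,"az":-6.8,"tx":0.04,"ty":-0.6,"tz":0.2,"claw":-0.7},{"ax":9.8,"ay":22.5,"az":-10.2,"tx":0.06,"ty":-0.9,"tz":0.3,"claw":-0.7},{"ax":12.6,"ay":29.2,"az":-13.3,"tx":0.07,"ty":-1.13,"tz":0.3,"claw":-0.7},{"ax":12.6,"ay":29.2,"az":-13.3,"tx":0.07,"ty":-1.13,"tz":0.3,"claw":-0.7},{"ax":12.6,"ay":29.2,"az":-13.3,"tx":0.07,"ty":-1.13,"tz":0.3,"claw":-0.7},{"ax":12.6,"ay":29.2,"az":-13.3,"tx":0.07,"ty":-1.13,"tz":0.3,"claw":-0.7},{"ax":12.6,"ay":29.2,"az":-13.3,"tx":0.07,"ty":-1.13,"tz":0.3,"claw":-0.7}]' 45
python3 - <<'E'
from ik import *
pr(fwd(40).as_matrix(),[.46,.31,.31])
E
```

```text
clock: 39.6
tcp_pos: [0.5302, 0.0798, 0.3205]
ee_rot: [[0.096, 0.625, 0.775], [0.019, -0.779, 0.626], [0.995, -0.045, -0.087]]
contact_force: [-0.5, -0.3, -0.9]
opening: 0.29
finger_force: 45.0
q [-25.5  22.  136.3 112.2  76.1 -67.2]
t 39.6 tcp [0.5302 0.0798 0.3205] y-yaw -51.28 | shift [-0.256 -4.456  1.815] rot [ 1.16  4.94 -2.65] F [-0.5 -0.3 -0.9] op 0.29
```

```bash
python3 -m crank '[{"ax":1.2,"ay":4.9,"az":-2.6,"tx":0,"ty":-0.8,"tz":0.3,"claw":-0.7},{"ax":1.2,"ay":4.9,"az":-2.6,"tx":0,"ty":-1.6,"tz":0.6,"claw":-0.7},{"ax":1.2,"ay":4.9,"az":-2.6,"tx":-0.1,"ty":-2.4,"tz":0.9,"claw":-0.7},{"ax":1.2,"ay":4.9,"az":-2.6,"tx":-0.2,"ty":-3.2,"tz":1.3,"claw":-0.7},{"ax":1.2,"ay":4.9,"az":-2.6,"tx":-0.25,"ty":-4,"tz":1.7,"claw":-0.7},{"ax":1.2,"ay":4.9,"az":-2.6,"tx":-0.25,"ty":-4.4,"tz":1.8,"claw":-0.7},{"ax":1.2,"ay":4.9,"az":-2.6,"tx":-0.25,"ty":-4.45,"tz":1.8,"claw":-0.7},{"ax":1.2,"ay":4.9,"az":-2.6,"tx":-0.25,"ty":-4.45,"tz":1.8,"claw":-0.7}]' 45
python3 - <<'E'
from ik import *
pr(fwd(40).as_matrix(),[.4375,.4225,.265])
E
```

```text
clock: 40.6
tcp_pos: [0.4598, 0.309, 0.3103]
ee_rot: [[0.002, 0.643, 0.766], [-0.001, -0.766, 0.643], [1.0, -0.002, -0.0]]
contact_force: [0.1, -0.1, -1.7]
opening: 0.295
finger_force: 45.0
q [ 15.6  26.3 143.8 155.3  81.  -85.8]
t 40.6 tcp [0.4598 0.309  0.3103] y-yaw -49.96 | shift [-0.909 -2.023  1.12 ] rot [-0.04  0.02 -0.12] F [ 0.1 -0.1 -1.7] op 0.295
```

```bash
python3 -m crank '[{"ax":0,"ay":0,"az":0,"tx":0,"ty":-0.5,"tz":0.28,"claw":-0.7},{"ax":0,"ay":0,"az":0,"tx":-0.1,"ty":-1,"tz":0.56,"claw":-0.7},{"ax":0,"ay":0,"az":0,"tx":-0.3,"ty":-1.6,"tz":0.9,"claw":-0.7},{"ax":0,"ay":0,"az":0,"tx":-0.6,"ty":-2.03,"tz":1.1,"claw":-0.7},{"ax":0,"ay":0,"az":0,"tx":-0.9,"ty":-2.03,"tz":1.1,"claw":-0.7},{"ax":0,"ay":0,"az":0,"tx":-0.9,"ty":-2.03,"tz":1.1,"claw":-0.7},{"ax":0,"ay":0,"az":0,"tx":-0.9,"ty":-2.03,"tz":1.1,"claw":-0.7},{"ax":0,"ay":0,"az":0,"tx":-0.9,"ty":-2.03,"tz":1.1,"claw":-0.7}]' 45
python3 - <<'E'
from ik import *
pr(fwd(40).as_matrix(),[.4365,.4222,.1505])
i1,W1,c1,r1=cam("top"); i2,W2,c2,r2=cam("side"); np.savez("pl2.npz",c1=c1,r1=r1,c2=c2,r2=r2)
a=cv2.resize(i1[160:290,100:240,::-1],(420,390),interpolation=cv2.INTER_CUBIC); b=cv2.resize(i2[60:190,220:340,::-1],(360,390),interpolation=cv2.INTER_CUBIC)
cv2.imwrite("pics/rk2.png",np.hstack([a,b]))
E
```

```text
clock: 41.6
tcp_pos: [0.4369, 0.4218, 0.2659]
ee_rot: [[0.001, 0.642, 0.766], [-0.002, -0.766, 0.642], [1.0, -0.002, 0.0]]
contact_force: [0.0, 0.0, -1.1]
opening: 0.29
finger_force: 45.0
q [ 36.1  34.7 138.3 176.1  83.1 -89.4]
t 41.6 tcp [0.4369 0.4218 0.2659] y-yaw -50.03 | shift [-2.309e+00 -7.000e-03 -2.000e-03] rot [ 0.03 -0.02 -0.12] F [ 0.   0.  -1.1] op 0.29
```

View pics/rk2.png

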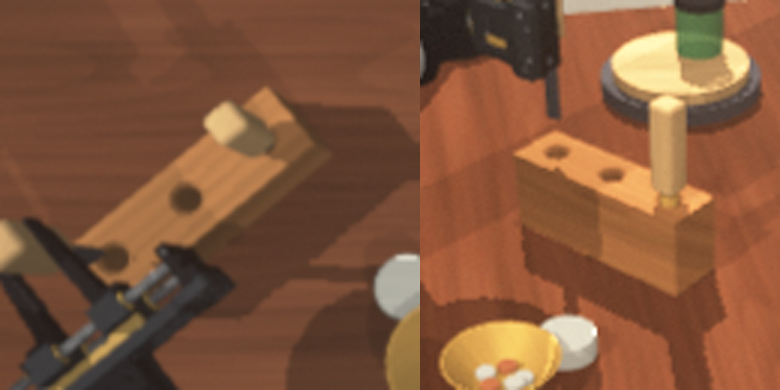

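File B stands upright at (668,150). The blade tip in hand is at (553,117), above the end hole at (557,151).

Run:
```python
from h import *
z=np.load("pl2.npz")
s=lambda x,y,h:hit(z["c2"],z["r2"],220+(x-420+.5)/3-.5,60+(y+.5)/3-.5,h).round(4)
print(s(553,117,.1254),s(557,151,.085))
```

```text
[0.4348 0.4173 0.1254] [0.4362 0.4201 0.085 ]
```

```bash
python3 -m crank '[{"ax":0,"ay":0,"az":0,"tx":-0.3,"ty":0,"tz":0,"claw":-0.7},{"ax":0,"ay":0,"az":0,"tx":-0.6,"ty":0,"tz":0,"claw":-0.7},{"ax":0,"ay":0,"az":0,"tx":-0.75,"ty":0,"tz":0,"claw":-0.7},{"ax":0,"ay":0,"az":0,"tx":-0.85,"ty":0,"tz":0,"claw":-0.7},{"ax":0,"ay":0,"az":0,"tx":-0.95,"ty":0,"tz":0,"claw":-0.7},{"ax":0,"ay":0,"az":0,"tx":-1.05,"ty":0,"tz":0,"claw":-0.7},{"ax":0,"ay":0,"az":0,"tx":-1.15,"ty":0,"tz":0,"claw":-0.7},{"ax":0,"ay":0,"az":0,"tx":-1.25,"ty":0,"tz":0,"claw":-0.7}]' 45
python3 - <<'E'
from ik import *
pr(fwd(40).as_matrix(),[.4365,.4222,.1505])
E
```

```text
clock: 42.7
tcp_pos: [0.4363, 0.4225, 0.2024]
ee_rot: [[0.002, 0.643, 0.766], [-0.001, -0.766, 0.643], [1.0, -0.002, -0.0]]
contact_force: [0.1, -0.2, -1.6]
opening: 0.29
finger_force: 45.0
q [ 36.2  45.4 139.3 176.1  94.7 -90.2]
t 42.7 tcp [0.4363 0.4225 0.2024] y-yaw -49.96 | shift [-1.039  0.009 -0.   ] rot [-0.04  0.03 -0.12] F [ 0.1 -0.2 -1.6] op 0.29
```

```bash
python3 -m crank '[{"ax":0,"ay":0,"az":0,"tx":-0.15,"ty":-0.01,"tz":0.03,"claw":-0.7},{"ax":0,"ay":0,"az":0,"tx":-0.3,"ty":-0.01,"tz":0.03,"claw":-0.7},{"ax":0,"ay":0,"az":0,"tx":-0.45,"ty":-0.01,"tz":0.03,"claw":-0.7},{"ax":0,"ay":0,"az":0,"tx":-0.6,"ty":-0.01,"tz":0.03,"claw":-0.7},{"ax":0,"ay":0,"az":0,"tx":-0.75,"ty":-0.01,"tz":0.03,"claw":-0.7},{"ax":0,"ay":0,"az":0,"tx":-0.9,"ty":-0.01,"tz":0.03,"claw":-0.7},{"ax":0,"ay":0,"az":0,"tx":-0.98,"ty":-0.01,"tz":0.03,"claw":-0.7},{"ax":0,"ay":0,"az":0,"tx":-1,"ty":-0.01,"tz":0.03,"claw":-0.7}]' 45
python3 - <<'E'
from ik import *
pr(fwd(40).as_matrix(),[.4365,.4222,.1505])
E
```

```text
clock: 43.7
tcp_pos: [0.437, 0.4239, 0.1525]
ee_rot: [[0.002, 0.643, 0.766], [-0.001, -0.766, 0.643], [1.0, -0.002, -0.0]]
contact_force: [-0.4, 0.2, 1.1]
opening: 0.289
finger_force: 45.0
q [ 36.3  53.6 138.7 176.2 102.2 -90.7]
t 43.7 tcp [0.437  0.4239 0.1525] y-yaw -49.96 | shift [-0.04   0.019 -0.03 ] rot [-0.04  0.03 -0.12] F [-0.4  0.2  1.1] op 0.289
```

```bash
python3 -m crank '[{"ax":0,"ay":0,"az":0,"tx":-0.03,"ty":0,"tz":0,"claw":-0.7},{"ax":0,"ay":0,"az":0,"tx":-0.03,"ty":0,"tz":0,"claw":-0.3},{"ax":0,"ay":0,"az":0,"tx":-0.03,"ty":0,"tz":0,"claw":0},{"ax":0,"ay":0,"az":0,"tx":-0.03,"ty":0,"tz":0,"claw":0.2},{"ax":0,"ay":0,"az":0,"tx":-0.03,"ty":0,"tz":0,"claw":0.2},{"ax":0,"ay":0,"az":0,"tx":-0.03,"ty":0,"tz":-0.4,"claw":0.2},{"ax":0,"ay":0,"az":0,"tx":-0.03,"ty":0,"tz":-1,"claw":0.2},{"ax":0,"ay":0,"az":0,"tx":0.3,"ty":0,"tz":-1.8,"claw":0.2}]' 45
python3 -m crank '[{"ax":0,"ay":0,"az":0,"tx":0.4,"ty":0,"tz":-0.3,"claw":0.2},{"ax":0,"ay":0,"az":0,"tx":1.2,"ty":0,"tz":-0.3,"claw":0.2},{"ax":0,"ay":0,"az":0,"tx":2.2,"ty":0.8,"tz":-0.3,"claw":0.2},{"ax":0,"ay":0,"az":0,"tx":2.8,"ty":1.6,"tz":-0.3,"claw":0.2},{"ax":0,"ay":0,"az":0,"tx":2.8,"ty":2.6,"tz":-0.3,"claw":0.2},{"ax":0,"ay":0,"az":0,"tx":2.8,"ty":3.6,"tz":-0.3,"claw":0.2},{"ax":0,"ay":0,"az":0,"tx":2.8,"ty":4.4,"tz":-0.3,"claw":0.2},{"ax":0,"ay":0,"az":0,"tx":2.8,"ty":4.4,"tz":-0.3,"claw":0.2}]' 45
python3 - <<'E'
from ik import *
i1,W1,c1,r1=cam("top"); i2,W2,c2,r2=cam("side")
cv2.imwrite("pics/end.png",np.vstack([np.hstack([i1[130:310,90:490,::-1],i1[130:310,90:490,::-1]*0]),i2[50:400,100:500,::-1].repeat(2,1)]) if 0 else np.vstack([cv2.resize(i1[130:310,90:490,::-1],(600,270)),cv2.resize(i2[50:260,100:500,::-1],(600,315))]))
for n,x,y in[("wide",.6162,-.321),("slim",.553,-.3842)]:
    m=(np.hypot(W1[...,0]-x,W1[...,1]-y)<.03)&(W1[...,2]>.075)&(W1[...,2]<.1); print(n,m.sum(),np.median(W1[m],0))
E
```

```text
clock: 44.7
tcp_pos: [0.3677, 0.3656, 0.168]
ee_rot: [[0.001, 0.643, 0.766], [-0.002, -0.766, 0.643], [1.0, -0.002, 0.0]]
contact_force: [-0.9, -0.2, -0.7]
opening: 0.598
finger_force: 0.0
clock: 45.7
tcp_pos: [0.5002, 0.1852, 0.3075]
ee_rot: [[0.0, 0.64, 0.768], [-0.001, -0.768, 0.64], [1.0, -0.001, 0.0]]
contact_force: [-0.0, 0.6, -0.2]
opening: 0.601
finger_force: 0.0
wide 399 [ 0.61428791 -0.31828892  0.08474407]
slim 255 [ 0.55055737 -0.38131357  0.08412764]
```

View pics/end.png

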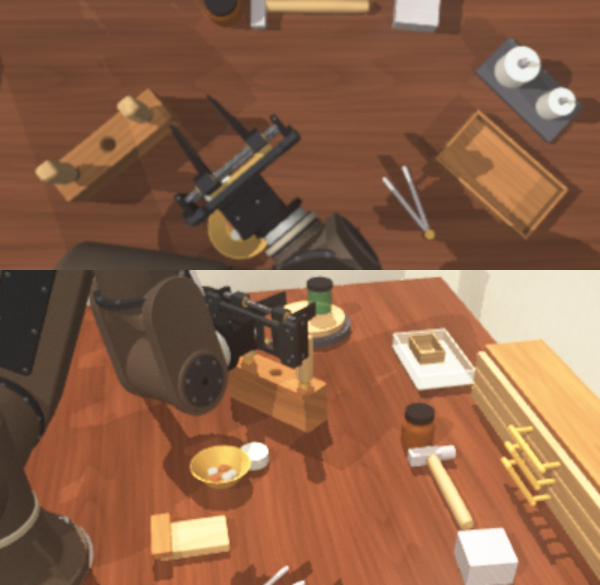

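Both files stand in the end holes, at (45,172) and (130,105). The rollers are seated on their posts, no file is left on the bench, and the bystanders are where they started.

```bash
python3 -c "
from workcell import *
print(finish_job())"
```

```text
the job is handed in; nothing more can be done
None
```

The job is handed in at about 46 s, with no verdict returned: both rollers sit on their own posts, both files present stand blade down in the rack's end holes, and the bystanders look undisturbed in the last pictures.

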